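Plug a relay into its rail socket and tug-test it

ROBOT

A 7-joint arm with a two-finger parallel gripper is mounted at the origin on the work surface. World frame = base frame: x ahead of the robot, y to its left, z up, the work surface at z = 0. Lengths are in m, angles in rad, forces in N, time in s.
With the tool pointing down it reaches from about 0.4 to 0.9 m from the base axis. Payload 5.5 kg.
Tool frame: the origin (TCP) lies midway between the tips of the shut fingers; the grasp point (between the pads) lies 19 mm behind it; x points along the fingers, z is the direction in which the jaws open and shut, and the axes are right-handed (so a half turn about x gives the same grasp; the last joint's range is limited). The gripper opens to 92 mm and grips with 3 to 60 N. Pads are 19 mm wide; open, the fingers measure 130 mm over their backs; the gripper's body (75 mm by 190 mm) begins 47 mm behind the grasp point.
Start: joints at [1.52, 0.501, -0.427, 1.55, 0.221, 1.138, -0.21], TCP at [0.201, -0.618, 0.189] pointing down, gripper open.
Joint ranges: [-2.88, 2.88], [-0.31, 2.03], [-1.54, 1.56], [0.2, 2.42], [-1.41, 4.55], [0.19, 2.02], [-2.57, 2.57]. Speed limits (rad/s): [2.57, 2.57, 3.14, 3.14, 3.14, 3.14, 3.14].

INTERFACE

Orientations are given as a unit quaternion [x, y, z, w].
In Python, from station import ctrl gives the robot as it stands.
- The arm moves only by the tool step_arm, never from a script. Its argument "commands" is a list of rows, each an object of numbers: "tx", "ty", "tz": the shift along the world's x, y, z in mm; "spin": the turn about the world's z in rad. A call has 1 to 5 rows; each row is the pose to reach, as a shift and turn from the pose commanded when the call began; what a row does not reach only later rows make up. A row lasts 1/10 s, in which the tool goes at most 50 mm and 8.59 degrees, less where a joint would pass 70% of its speed; a pose out of reach is approached as far as the arm can. A call with a gripper value outside its range is refused whole. "jaw" is the opening, from 0 (shut) to 1 (fully open), set as the call begins (left out, the last holds). The fingers move at their own pace and stop on an object; the grip force is fixed at half the most. Time passes only in rows, so rows that repeat a pose let the fingers close. It gives the time, the measured TCP pose, the force and the opening at its end, in the units of the state.
- ctrl.get_obs(): the state, without advancing time (a new reading comes with each control period).
- ctrl.snapshot(name): name is "scene" or "top" or "wrist"; returns the picture (400x640x3 uint8, red, green, blue); there is no depth.
- ctrl.camera_params(name): a dict with "K" (3x3 intrinsics, pixels), "extrinsics" (4x4, takes a point from camera to world coordinates). Camera axes: x right, y down, z forward; pixel columns grow to the right and rows downward; lengths in m; the calibration is good to about 2 mm. A picture is of the moment at which its call begins: read the wrist's pose just before it. camera_params takes no time and is no camera call; for the wrist camera it gives the pose at the moment of the call.
- ctrl.close_job(): hands the job in, once; it reports no verdict.
The state is a dict: "time": time; "joint_pos": joint angles; "qvel": joint speeds; "joint_efforts": joint torques, N m; "eef_pos": TCP position; "tcp_rot": TCP orientation; "contact_force": force on the tool from outside, world axes, zero at the start; "ft_torque": the same for the moment, N m; "grip_width": finger opening in m.
Only numpy, scipy, OpenCV 4.12 (cv2) and the standard library are available. Lean on these libraries where they do the work, as an engineer would, in place of code of your own. Each camera call takes 0.05 s, during which the arm holds its last target.

TASK

Plug the clear-cased relay into the empty socket on the rail, its blue end at the socket's blue end, and press it straight down, without ramming it, until it is fully home and both retaining arms have snapped over its base. Then prove that it holds: keep hold of it and pull it straight up with a slowly rising force to about 12 newtons, hold that pull for a full second, never exceed 20 newtons, then ease off and let go, leaving it fully home. Leave everything else on the bench where it is.

Things in the scene. Friction and masses are not known exactly. Their poses are not given: they have to be found in the camera images.
- relay_mid (a point): Relay to plug in, standing on its blades on the bench: clear cover showing a copper coil, 34 (x) x 35 (y) x 43 mm high, on a black base flange 40 (x) x 36 (y) x 5 mm. This point: centre of the case, 24 mm above the flange's underside, 24 mm below the top, 33 mm above the blade tips. z up, +x to the end with the blue strip. Grip it by its y faces: the socket's arms stand at the x ends.
- relay_blue (a point): A point on the top of the clear-cased relay in the blue strip, 12 mm towards +x from its centre line.
- socket_deck (a point): Empty white socket, 88 mm along x, 40 along y, fixed on the rail of a panel on the bench. This point: centre of its level deck, 33 mm above the bench; z up, +x to its end with blue terminals. Its slots take the blades with 1.3 mm play each way, plus 1.5 mm slanted mouths. A relay fully home has its flange on the deck: relay_mid 24 mm straight above this point, +x along +x.
- clip: The socket's retaining clip: two sprung black arms at the x ends of the deck, 12 mm wide, 19 mm from its centre, 19 mm high. The relay's flange meets their ramps 11 mm above the deck; spreading them takes 10 to 20 N, sliding on 2 to 5 N; 0.8 mm above home they snap shut over it. Then they do not yield: pulled, the relay lifts 0.8 mm and stops dead. Origin: the deck's centre.
- latch_in (a joint): Angle of the retaining arm at the socket's -x end: 0 shut (upright), about 0.13 rad when pushed outward by the relay's flange.
- latch_out (a joint): The same for the arm at the socket's +x (blue) end.
- socket_used: The other socket, of the same kind, on the same rail 92 mm from the empty one along its y, on either side; a relay like the one to be plugged in already sits in it, its top 81 mm above the bench. Fixed, to be left alone. Origin under its centre, 3 mm above the bench.
- timer_relay_mid (a point): A spare that is not wanted: grey timer relay with a black dial on top, same size and same kind of point as relay_mid. Leave it.
- old_relay_mid (a point): A spare that is not wanted: old relay with a dark amber cover, same size and same kind of point as relay_mid. Leave it.
- wire_spool_mid (a point): Black spool of yellow wire standing on a flange, 80 mm across, 56 mm high; its centre. Leave it.
- green_bottle: Green glass bottle, 60 mm across, 220 mm tall; origin under its centre. Leave it.
- screwdriver: Yellow-handled screwdriver lying down, 180 mm long along its x, 26 mm thick; origin under its middle. Leave it.
- side_cutters: Side cutters with red grips lying flat, about 125 mm long along x, 10 mm high; origin under the pivot. Leave them.
- utility_knife: Green utility knife lying flat, 142 mm long along x, 20 mm wide, 16 mm high; origin under its middle. Leave it.
- relay: The same clear-cased relay, its origin lies between the blade tips, 33 mm below relay_mid, with the same axes. 90 g (63 to 126 g). The flange juts 3 mm past the cover at both x ends, where the arms hook over it; the brass blades are 9 mm long. Held firmly and latched, the force on it climbs steeply, some 10 N within 0.3 mm of hand travel, up or down.
- socket: The same empty socket; origin under its centre, 30 mm below the deck's centre, with the same axes. Nothing taller than 40 mm stands within 70 mm of its centre to either y side.

How it is judged:
On the way, in this order (a step that is already met when the one before it is completed fails the run):
1. the relay is fully home in the empty socket, blue end to blue end, and both retaining arms have snapped shut over it, with no pull on them yet (z of relay_mid in the frame of socket_deck between 0.022 and 0.0265 m and horizontal distance between relay_mid and socket_deck below 0.004 m and x of relay_blue in the frame of socket_deck above 0.006 m and value of joint each of latch_in, latch_out below 0.05 rad and z of relay_mid in the frame of socket_deck below 0.0246 m and contact force between relay and clip below 1.5 N), for 0.2 s.
2. the pull on the arms rises through a light tug (1.6 to 8 N) that lasts at least 0.05 s, relay still held by the arms (z of relay_mid in the frame of socket_deck between 0.022 and 0.0265 m and horizontal distance between relay_mid and socket_deck below 0.004 m and x of relay_blue in the frame of socket_deck above 0.006 m and value of joint each of latch_in, latch_out below 0.05 rad and contact force between relay and clip between 1.6 and 8 N), for 0.05 s.
3. the relay is pulled up against the shut arms with 8 to 17 N for 0.7 s (z of relay_mid in the frame of socket_deck between 0.022 and 0.0265 m and horizontal distance between relay_mid and socket_deck below 0.004 m and x of relay_blue in the frame of socket_deck above 0.006 m and value of joint each of latch_in, latch_out below 0.05 rad and contact force between relay and clip between 8 and 17 N), for 0.7 s.
At the end, for the whole second after the job is handed in: The clear-cased relay stands fully home in the empty socket: its centre 22 to 26.5 mm above the deck and within 4 mm of its middle, upright within 0.06 rad, blue end at the socket's blue end, both retaining arms shut (below 0.05 rad), the pull eased off (below 3 N on the arms), at rest (z of relay_mid in the frame of socket_deck between 0.022 and 0.0265 m and horizontal distance between relay_mid and socket_deck below 0.004 m and x of relay_blue in the frame of socket_deck above 0.006 m and value of joint each of latch_in, latch_out below 0.05 rad and contact force between relay and clip below 3 N and linear speed of relay below 0.02 m/s and angle between relay's own z axis and vertical below 0.06 rad); the robot touches nothing.
It fails at once if once the arms are shut over it, the relay is pulled against them with more than 20 N (z of relay_mid in the frame of socket_deck between 0.022 and 0.0265 m and horizontal distance between relay_mid and socket_deck below 0.004 m and x of relay_blue in the frame of socket_deck above 0.006 m and value of joint each of latch_in, latch_out below 0.05 rad and contact force between relay and clip above 20 N).
It fails at once if the relay is rammed: more than 80 N between it and the socket (contact force between relay and socket above 80 N).
It fails at once if a bystander (spare relays, spool, bottle, screwdriver, cutters, knife) is pushed more than 20 mm from its place (distance of any of timer_relay_mid, old_relay_mid, wire_spool_mid, green_bottle, screwdriver, side_cutters, utility_knife from where it was at the start of the episode above 0.02 m).
It also fails if it takes over 61 s, if anything falls off the work surface, if the arm or the gripper's body presses on something with over 40 N, if the wrist force passes 120 N, or if a joint passes its speed limit or range.

## Working session

There is one attempt and no reset: what is moved stays moved. The work goes in short steps, Python scripts to look and compute and a tool call to move; the robot and the scene stay as the last step left them, time stands still between calls to the robot, and variables do not carry over. Pictures are saved under pics/ and viewed, and the job is handed in when it is done.

Besides the shell and the picture viewer there is one more tool, called after "Emit:" as name(argument=value, ...), one argument or row to a line, values as JSON. step_arm: Moves the arm, as the interface text tells. Its arguments: {"type":"object","properties":{"commands":{"type":"array","items":{"type":"object","properties":{"tx":{"type":"number"},"ty":{"type":"number"},"tz":{"type":"number"},"spin":{"type":"number"}}}},"jaw":{"type":"number"}},"required":["commands"]}

```bash
mkdir -p pics; ls; cat > h.py <<'E'
import numpy as np, cv2
from station import ctrl
def snap(n,f):
    P=ctrl.camera_params(n); im=ctrl.snapshot(n); cv2.imwrite('pics/'+f+'.png',im[:,:,::-1]); np.savez('pics/'+f+'.npz',K=P['K'],E=P['extrinsics'],im=im); return im,P
def ray(f,u,v):
    d=np.load('pics/'+f+'.npz'); K,E=d['K'],d['E']
    r=E[:3,:3]@np.linalg.inv(K)@np.array([u,v,1.]); return E[:3,3],r/np.linalg.norm(r)
def onz(f,u,v,z):
    o,r=ray(f,u,v); return o+r*(z-o[2])/r[2]
def tri(*obs):
    A=np.zeros((3,3));b=np.zeros(3);L=[]
    for f,u,v in obs:
        o,r=ray(f,u,v);M=np.eye(3)-np.outer(r,r);A+=M;b+=M@o;L.append((o,M))
    p=np.linalg.solve(A,b); return p,[np.linalg.norm(M@(p-o)) for o,M in L]
E
python3 - <<'E'
from h import *
np.set_printoptions(precision=4,suppress=True)
print(ctrl.get_obs())
for n in('scene','top','wrist'):
    im,P=snap(n,n+'0');print(n,P['K'],P['extrinsics'])
E
```

```text
pics
{'time': 0.0, 'joint_pos': array([ 1.5202,  0.5019, -0.4268,  1.5514,  0.2208,  1.1383, -0.2103]), 'qvel': array([-0.0003, -0.001 ,  0.0008,  0.0003, -0.0009, -0.0009, -0.0011]), 'joint_efforts': array([ -0.0003, -56.6583,  -5.8164, -27.9109,  -0.0687,   0.0309,
         0.0002]), 'eef_pos': array([ 0.2003, -0.6176,  0.1882]), 'tcp_rot': array([ 0.4162,  0.5725, -0.4153,  0.5714]), 'contact_force': array([-0.398 ,  0.377 ,  0.1099]), 'ft_torque': array([-0.0114,  0.0125, -0.011 ]), 'grip_width': 0.0915032395269453}
scene [[422.0375   0.     321.7611]
 [  0.     422.0375 197.858 ]
 [  0.       0.       1.    ]] [[ 0.6167  0.6205 -0.4844  1.192 ]
 [ 0.7871 -0.4774  0.3906 -0.4869]
 [ 0.0111 -0.6221 -0.7828  1.0354]
 [ 0.      0.      0.      1.    ]]
top [[400.8411   0.     316.6387]
 [  0.     400.8411 201.6419]
 [  0.       0.       1.    ]] [[ 0.0092 -0.997   0.0766  0.4749]
 [-0.9999 -0.0088  0.0057  0.002 ]
 [-0.005  -0.0767 -0.997   1.341 ]
 [ 0.      0.      0.      1.    ]]
wrist [[320.2546   0.     317.8703]
 [  0.     320.2546 195.3979]
 [  0.       0.       1.    ]] [[ 0.3092 -0.9125 -0.2679  0.2735]
 [-0.951  -0.2971 -0.0858 -0.5944]
 [-0.0013  0.2813 -0.9596  0.3838]
 [ 0.      0.      0.      1.    ]]
```

View pics/scene0.png

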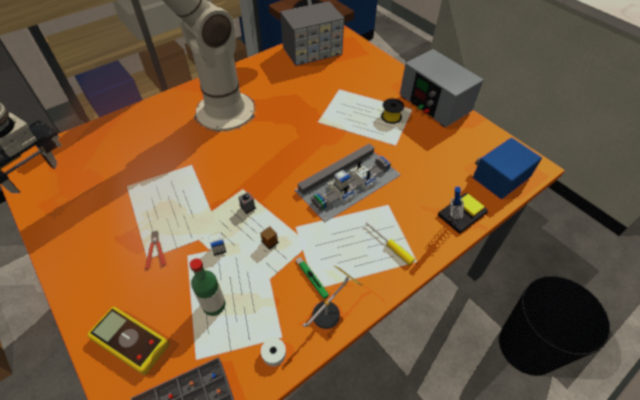

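View pics/top0.png

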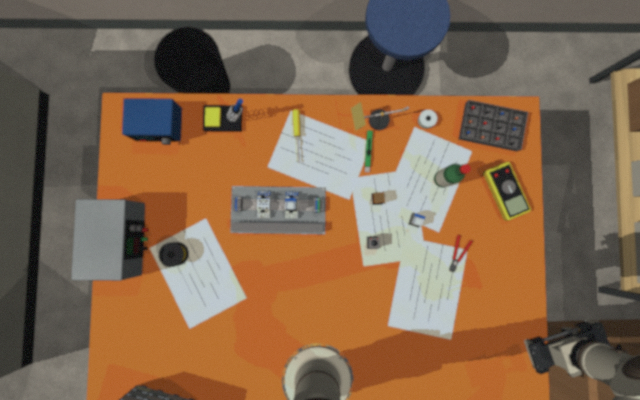

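View pics/wrist0.png

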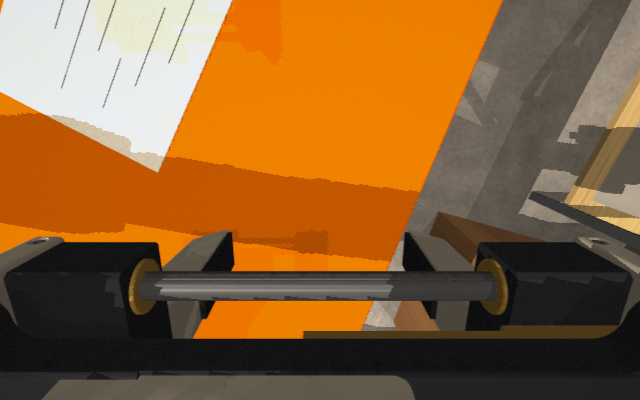

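Clear relay with blue strip at about top (417,219) / scene (218,246); amber spare at (378,198), timer at (375,242), panel around (280,207). Zooming.

```bash
python3 - <<'E'
import cv2
im=cv2.imread('pics/top0.png');cv2.imwrite('pics/top0z.png',cv2.resize(im[150:270,225:475],None,fx=3.2,fy=3.2,interpolation=cv2.INTER_CUBIC))
im=cv2.imread('pics/scene0.png');cv2.imwrite('pics/scene0z.png',cv2.resize(im[130:280,190:420],None,fx=3.4,fy=3.4,interpolation=cv2.INTER_CUBIC))
from h import *
for u,v in((417,219),(378,198),(375,242),(263,203),(291,206),(445,175)): print(onz('top0',u,v,.05).round(3))
E
```

```text
[ 0.521 -0.314  0.05 ]
[ 0.588 -0.189  0.05 ]
[ 0.446 -0.179  0.05 ]
[0.568 0.183 0.05 ]
[0.559 0.092 0.05 ]
[ 0.664 -0.406  0.05 ]
```

View pics/top0z.png

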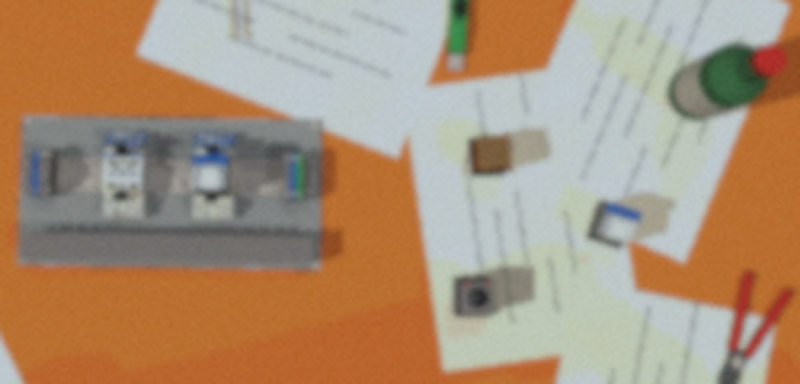

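View pics/scene0z.png

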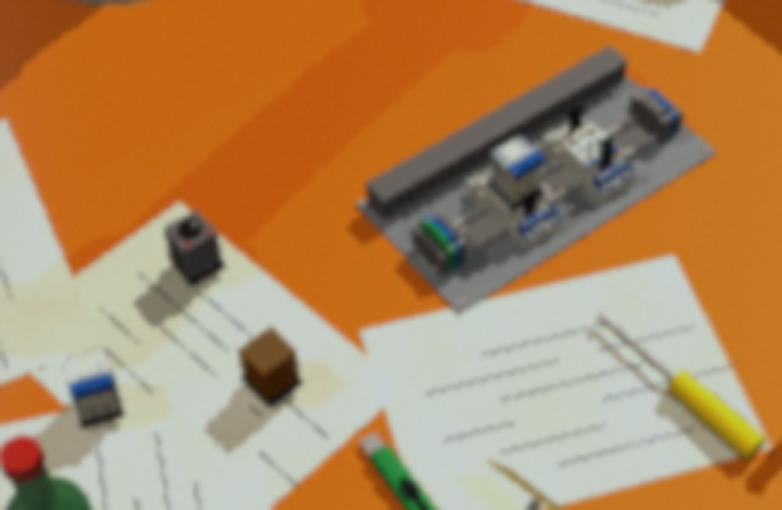

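```bash
python3 - <<'E'
from h import *
from scipy.spatial.transform import Rotation as R
np.set_printoptions(precision=4,suppress=True)
o=ctrl.get_obs();Rt=R.from_quat(o['tcp_rot']).as_matrix();print(Rt)
E=np.load('pics/wrist0.npz')['E'];print('cam in tool',Rt.T@(E[:3,3]-o['eef_pos']),Rt.T@E[:3,:3])
print('jaw yaw',np.arctan2(Rt[1,2],Rt[0,2]))
# colour: blue blobs in both
for f in('top0','scene0'):
    im=np.load(f'pics/{f}.npz')['im'];hsv=cv2.cvtColor(im,cv2.COLOR_RGB2HSV)
    m=cv2.inRange(hsv,(100,90,60),(125,255,255))
    n,l,s,c=cv2.connectedComponentsWithStats(m)
    for i in range(1,n):
        if s[i,4]>12: print(f,s[i],c[i],onz(f,*c[i],.052).round(3))
E
```

```text
[[-0.0004  0.9512  0.3087]
 [ 0.0014  0.3087 -0.9512]
 [-1.      0.0001 -0.0015]]
cam in tool [-0.1954  0.0767  0.0001] [[-0.0002 -0.2813  0.9596]
 [ 0.0005 -0.9596 -0.2813]
 [ 1.      0.0005  0.0003]]
jaw yaw -1.256966723399628
top0 [ 366    0   84   58 4048] [406.9313  25.1964] [ 1.167 -0.286  0.052]
top0 [ 123  100   51   36 1746] [147.9926 117.441 ] [0.846 0.566 0.052]
top0 [233 100   9  12  48] [237.2292 105.3958] [0.889 0.273 0.052]
top0 [285 197  11   4  32] [290.4688 198.9062] [0.582 0.094 0.052]
top0 [235 199   2  10  20] [235.5 203.5] [0.566 0.271 0.052]
top0 [415 214   9   4  21] [418.8095 215.619 ] [ 0.532 -0.319  0.052]
scene0 [76 74  9  8 42] [80.0714 77.0952] [-0.441 -0.364  0.052]
scene0 [ 481  139   60   43 1355] [510.9705 159.4258] [0.832 0.586 0.052]
scene0 [340 175  10   7  41] [344.6098 177.9268] [0.565 0.108 0.052]
scene0 [455 187   5   7  24] [457.2917 189.9583] [0.81  0.349 0.052]
scene0 [343 192   6   6  13] [345.6923 194.6154] [0.618 0.068 0.052]
scene0 [317 194   7   7  13] [320.2308 196.7692] [0.578 0.003 0.052]
scene0 [211 240  12   7  52] [216.5769 243.1538] [ 0.533 -0.322  0.052]
scene0 [212 373   4   5  17] [213.4118 375.1176] [ 0.833 -0.498  0.052]
```

Emit:
step_arm(
  commands=[
    {"tx":20,"ty":20,"tz":30,"spin":-0.13},
    {"tx":52,"ty":52,"tz":60,"spin":-0.26},
    {"tx":86,"ty":86,"tz":60,"spin":-0.4},
    {"tx":120,"ty":120,"tz":60,"spin":-0.53},
    {"tx":154,"ty":154,"tz":60,"spin":-0.66},
  ],
  jaw=1,
)

```text
time: 0.65
eef_pos: [0.356, -0.4626, 0.2495]
tcp_rot: [0.58, 0.405, -0.58, 0.405]
contact_force: [0.3, -0.8, -0.1]
grip_width: 0.0914
```

Emit:
step_arm(
  commands=[
    {"tx":34,"ty":34},
    {"tx":68,"ty":68},
    {"tx":102,"ty":102},
    {"tx":136,"ty":136},
    {"tx":150,"ty":150},
  ],
)

```text
invalid input at $.commands[0]: expected keys tx, ty, tz, spin
```

Emit:
step_arm(
  commands=[
    {},
    {},
    {},
  ],
)

```text
invalid input at $.commands[0]: expected keys tx, ty, tz, spin
```

```bash
python3 - <<'E'
from h import *
snap('wrist','w1'); o=ctrl.get_obs();print(o['time'],o['eef_pos'],o['qvel'].max())
E
```

```text
0.7 [ 0.36454395 -0.45400438  0.2498036 ] 0.4391326066362244
```

View pics/w1.png

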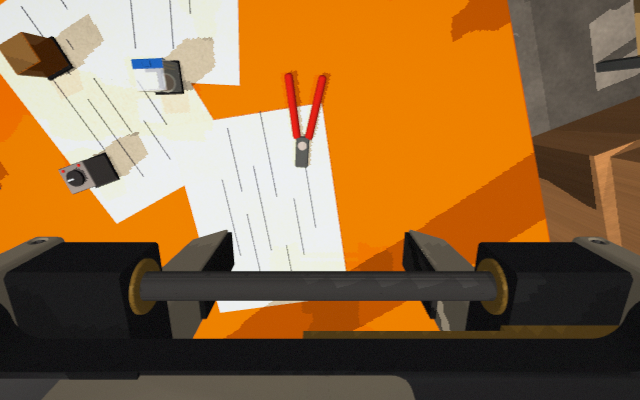

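The wrist view shows the clear relay at (158,75) with its blue strip at the top (147,63), roughly aligned with the image; the timer is at (85,175) and amber at (35,53). Moving on.

Emit:
step_arm(
  commands=[
    {"tx":34,"ty":34,"tz":0,"spin":0},
    {"tx":68,"ty":68,"tz":0,"spin":0},
    {"tx":95,"ty":102,"tz":0,"spin":0},
    {"tx":115,"ty":136,"tz":0,"spin":0},
    {"tx":125,"ty":155,"tz":0,"spin":0},
  ],
)

```text
time: 1.2
eef_pos: [0.4819, -0.3049, 0.2491]
tcp_rot: [0.578, 0.408, -0.577, 0.408]
contact_force: [-0.4, 0.4, -0.2]
grip_width: 0.0917
```

Emit:
step_arm(
  commands=[
    {"tx":0,"ty":0,"tz":0,"spin":0},
    {"tx":0,"ty":0,"tz":0,"spin":0},
    {"tx":0,"ty":0,"tz":0,"spin":0},
  ],
)

```text
time: 1.5
eef_pos: [0.4785, -0.3112, 0.249]
tcp_rot: [-0.579, -0.406, 0.58, -0.406]
contact_force: [-0.3, -0.2, -1.1]
grip_width: 0.0919
```

```bash
python3 - <<'E'
from h import *
snap('wrist','w2'); o=ctrl.get_obs();print(o['time'],o['eef_pos'],abs(o['qvel']).max(),o['contact_force'])
E
```

```text
1.55 [ 0.47843488 -0.31129216  0.24896999] 0.004798172598260943 [-0.28730148  0.29432644 -0.12378497]
```

View pics/w2.png

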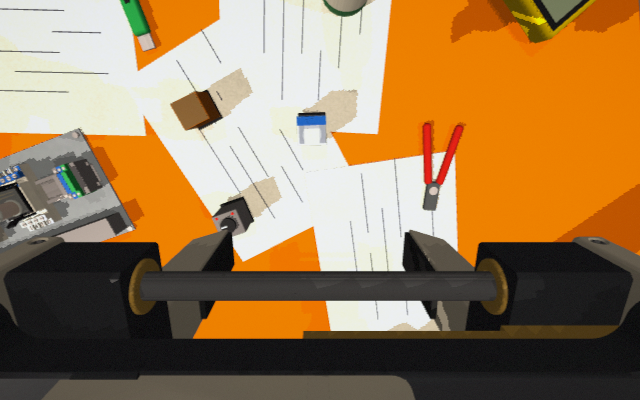

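Clear relay at (312,128), blue strip (311,119). Second, closer view.

Emit:
step_arm(
  commands=[
    {"tx":13,"ty":0,"tz":-25,"spin":0},
    {"tx":26,"ty":0,"tz":-50,"spin":0},
    {"tx":30,"ty":0,"tz":-70,"spin":0},
    {"tx":30,"ty":0,"tz":-70,"spin":0},
    {"tx":30,"ty":0,"tz":-70,"spin":0},
  ],
)

```text
time: 2.05
eef_pos: [0.5088, -0.3103, 0.1792]
tcp_rot: [-0.579, -0.406, 0.579, -0.406]
contact_force: [0.6, 1.0, 1.4]
grip_width: 0.0919
```

```bash
python3 - <<'E'
from h import *
snap('wrist','w3'); o=ctrl.get_obs();print(o['time'],o['eef_pos'],abs(o['qvel']).max(),o['contact_force'])
for f,(a,b,c,d) in(('w2',(70,170,260,360)),('w3',(50,250,210,410))):
    im=cv2.imread(f'pics/{f}.png')[a:b,c:d]; cv2.imwrite(f'pics/{f}z.png',cv2.resize(im,(600,600),interpolation=cv2.INTER_CUBIC))
E
```

```text
2.1 [ 0.5094427  -0.31042095  0.18004409] 0.017669695704631012 [ 0.30292385  0.09829871 -0.35626767]
```

View pics/w2z.png

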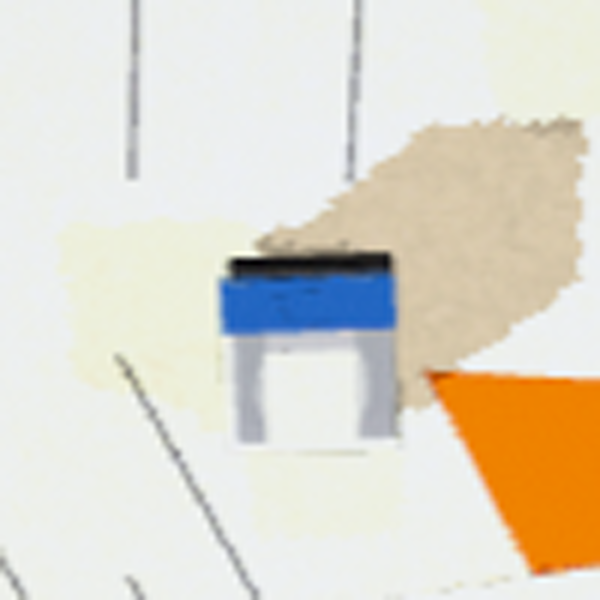

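View pics/w3.png

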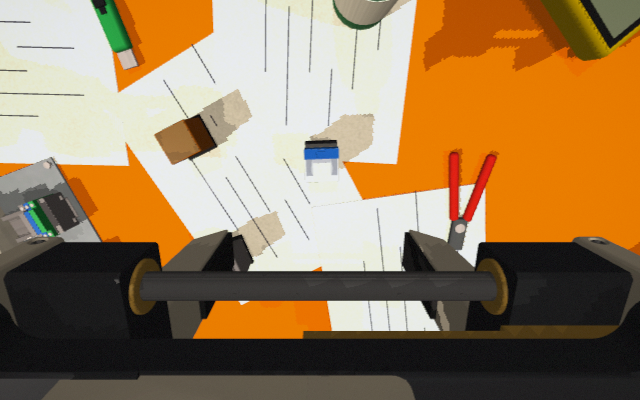

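View pics/w3z.png

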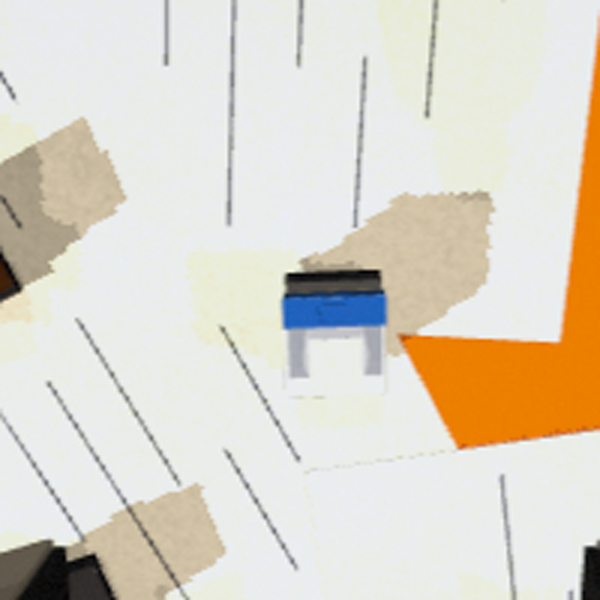

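```bash
cat >> h.py <<'E'
def blue(f,roi,lo=(100,120,60),hi=(125,255,255)):
    im=np.load(f'pics/{f}.npz')['im'];a,b,c,d=roi
    hsv=cv2.cvtColor(np.ascontiguousarray(im[a:b,c:d]),cv2.COLOR_RGB2HSV);m=cv2.inRange(hsv,lo,hi)
    n,l,s,ce=cv2.connectedComponentsWithStats(m);i=1+np.argmax(s[1:,4])
    cn,_=cv2.findContours((l==i).astype(np.uint8),cv2.RETR_EXTERNAL,cv2.CHAIN_APPROX_NONE)
    box=cv2.boxPoints(cv2.minAreaRect(max(cn,key=len)))
    return ce[i]+[c,a],box+[c,a],s[i]
E
python3 - <<'E'
from h import *
np.set_printoptions(precision=4,suppress=True)
c2,b2,s2=blue('w2',(70,170,260,360));c3,b3,s3=blue('w3',(50,250,210,410))
print(c2,s2,c3,s3);print(b2,b3)
p,e=tri(('w2',*c2),('w3',*c3));print(p,e)
ct,_,_=blue('top0',(205,230,405,430),(100,90,60));cs,_,_=blue('scene0',(235,252,205,230),(100,90,60))
print('4',tri(('w2',*c2),('w3',*c3),('top0',*ct),('scene0',*cs)))
for b in(('w2',b2),('w3',b3)):
    for q in b[1]: print(b[0],onz(b[0],*q,.057))
    Q=np.array([onz(b[0],*q,.057) for q in b[1]]);d=Q[1]-Q[0];d2=Q[2]-Q[1]
    for d in(d,d2):print(np.linalg.norm(d),np.degrees(np.arctan2(d[1],d[0])))
for q in((210+283/3,50+395/3),(210+387/3,50+395/3)):print(onz('w3',*q,.057))
E
```

```text
[310.9094 120.0528] [ 37  45  29  11 265] [321.1481 152.7377] [ 94  97  35  13 385]
[[296.6412 116.1072]
 [324.901  114.8227]
 [325.3155 123.9402]
 [297.0557 125.2247]] [[303.848  147.5914]
 [337.7043 146.424 ]
 [338.0998 157.8931]
 [304.2435 159.0605]]
[ 0.5335 -0.3225  0.0544] [np.float64(7.650369939414683e-05), np.float64(7.6503699394214e-05)]
4 (array([ 0.5324, -0.3215,  0.0497]), [np.float64(0.001145198829742866), np.float64(0.0009366519388967733), np.float64(0.0016214418386498923), np.float64(0.0009834733884996818)])
w2 [ 0.5435 -0.3083  0.057 ]
w2 [ 0.5336 -0.34    0.057 ]
w2 [ 0.5236 -0.3369  0.057 ]
w2 [ 0.5336 -0.305   0.057 ]
0.03323934216119082 -107.42045555597211
0.01048612222555245 163.08994889267422
w3 [ 0.5445 -0.3083  0.057 ]
w3 [ 0.5342 -0.3402  0.057 ]
w3 [ 0.5232 -0.3368  0.057 ]
w3 [ 0.5336 -0.3046  0.057 ]
0.03352957310798275 -107.93045520583415
0.011449102388434456 163.07720032875773
[ 0.5118 -0.2965  0.057 ]
[ 0.4998 -0.3298  0.057 ]
```

Emit:
step_arm(
  commands=[
    {"tx":12.5,"ty":-8,"tz":-30,"spin":0.035},
    {"tx":12.5,"ty":-8,"tz":-70,"spin":0.035},
    {"tx":12.5,"ty":-8,"tz":-110,"spin":0.035},
    {"tx":12.5,"ty":-8,"tz":-140,"spin":0.035},
    {"tx":12.5,"ty":-8,"tz":-162,"spin":0.035},
  ],
)

```text
time: 2.6
eef_pos: [0.5216, -0.3182, 0.0166]
tcp_rot: [-0.572, -0.416, 0.572, -0.416]
contact_force: [0.3, -1.3, 0.2]
grip_width: 0.0919
```

Emit:
step_arm(
  commands=[
    {"tx":0,"ty":0,"tz":0,"spin":0},
    {"tx":0,"ty":0,"tz":0,"spin":0},
  ],
)

```text
time: 2.8
eef_pos: [0.5228, -0.3182, 0.0186]
tcp_rot: [0.572, 0.416, -0.571, 0.417]
contact_force: [0.0, -0.3, 1.6]
grip_width: 0.092
```

```bash
python3 - <<'E'
from h import *
snap('wrist','w4'); o=ctrl.get_obs();print(o['time'],o['eef_pos'],abs(o['qvel']).max(),o['contact_force'],o['tcp_rot'])
E
```

```text
2.85 [ 0.52357556 -0.31839883  0.01936794] 0.012130917648192846 [ 1.39326298 -1.22919964  0.03093444] [ 0.57194303  0.41525309 -0.57115765  0.41740266]
```

View pics/w4.png

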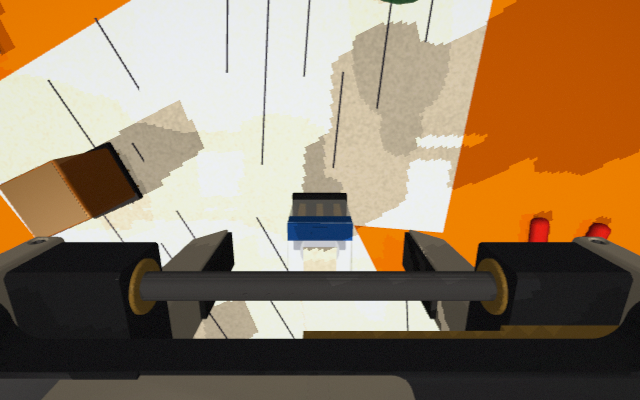

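The relay stands between the fingers (strip 288–353, centred on 320). Closing.

Emit:
step_arm(
  commands=[
    {"tx":0,"ty":0,"tz":0,"spin":0},
    {"tx":0,"ty":0,"tz":0,"spin":0},
    {"tx":0,"ty":0,"tz":0,"spin":0},
    {"tx":0,"ty":0,"tz":0,"spin":0},
    {"tx":0,"ty":0,"tz":0,"spin":0},
  ],
  jaw=0,
)

```text
time: 3.35
eef_pos: [0.5222, -0.3173, 0.0174]
tcp_rot: [0.571, 0.416, -0.571, 0.417]
contact_force: [-0.6, -0.1, 0.4]
grip_width: 0.0565
```

Emit:
step_arm(
  commands=[
    {"tx":0,"ty":0,"tz":0,"spin":0},
    {"tx":0,"ty":0,"tz":0,"spin":0},
    {"tx":0,"ty":0,"tz":0,"spin":0},
    {"tx":0,"ty":0,"tz":0,"spin":0},
    {"tx":0,"ty":0,"tz":0,"spin":0},
  ],
)

```text
time: 3.85
eef_pos: [0.5221, -0.3173, 0.0171]
tcp_rot: [-0.571, -0.417, 0.571, -0.416]
contact_force: [-0.3, 0.0, 0.4]
grip_width: 0.0339
```

Emit:
step_arm(
  commands=[
    {"tx":0,"ty":0,"tz":10,"spin":0},
    {"tx":0,"ty":0,"tz":30,"spin":0},
    {"tx":0,"ty":0,"tz":65,"spin":0},
    {"tx":0,"ty":0,"tz":105,"spin":0},
    {"tx":0,"ty":10,"tz":145,"spin":0.05},
  ],
)

```text
time: 4.35
eef_pos: [0.5214, -0.3086, 0.1639]
tcp_rot: [-0.561, -0.43, 0.561, -0.43]
contact_force: [0.9, -1.2, -0.9]
grip_width: 0.0334
```

Emit:
step_arm(
  commands=[
    {"tx":-5,"ty":25,"tz":40,"spin":0.05},
    {"tx":-10,"ty":55,"tz":75,"spin":0.1},
    {"tx":-20,"ty":95,"tz":88,"spin":0.16},
    {"tx":-30,"ty":140,"tz":88,"spin":0.21},
    {"tx":-40,"ty":185,"tz":88,"spin":0.261},
  ],
)

```text
time: 4.85
eef_pos: [0.4819, -0.1207, 0.2515]
tcp_rot: [0.5, 0.5, -0.499, 0.501]
contact_force: [0.7, 0.5, -0.6]
grip_width: 0.034
```

Emit:
step_arm(
  commands=[
    {"tx":-5,"ty":45,"tz":0,"spin":0},
    {"tx":-12,"ty":92,"tz":0,"spin":0},
    {"tx":-12,"ty":139,"tz":0,"spin":0},
    {"tx":-12,"ty":186,"tz":0,"spin":0},
    {"tx":-12,"ty":232,"tz":0,"spin":0},
  ],
)

```text
time: 5.35
eef_pos: [0.4696, 0.1115, 0.2511]
tcp_rot: [0.5, 0.499, -0.5, 0.501]
contact_force: [1.6, -0.3, -0.9]
grip_width: 0.0339
```

Emit:
step_arm(
  commands=[
    {"tx":0,"ty":35,"tz":0,"spin":0},
    {"tx":0,"ty":50,"tz":0,"spin":0},
    {"tx":0,"ty":50,"tz":0,"spin":0},
    {"tx":0,"ty":50,"tz":0,"spin":0},
    {"tx":0,"ty":50,"tz":0,"spin":0},
  ],
)

```text
time: 5.85
eef_pos: [0.4703, 0.1581, 0.2502]
tcp_rot: [-0.5, -0.499, 0.501, -0.5]
contact_force: [-0.4, -0.6, -2.0]
grip_width: 0.0339
```

```bash
python3 - <<'E'
from h import *
snap('wrist','w5'); o=ctrl.get_obs();print(o['time'],o['eef_pos'],abs(o['qvel']).max(),o['contact_force'],o['tcp_rot'],o['grip_width'])
E
```

```text
5.9 [0.47035653 0.15806099 0.25020637] 0.002982479196593366 [-0.6978857   0.07889784 -1.83282567] [-0.50038088 -0.49912876  0.50090256 -0.4995859 ] 0.03413326962539171
```

View pics/w5.png

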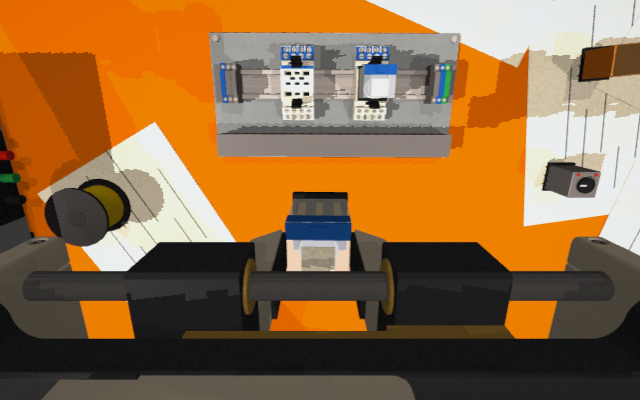

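Empty socket at (297,83) with blue end up, used one at (374,83), relay in hand at (318,230). Second view closer.

Emit:
step_arm(
  commands=[
    {"tx":15,"ty":10,"tz":-35,"spin":0},
    {"tx":30,"ty":22,"tz":-80,"spin":0},
    {"tx":30,"ty":22,"tz":-100,"spin":0},
    {"tx":30,"ty":22,"tz":-100,"spin":0},
    {"tx":30,"ty":22,"tz":-100,"spin":0},
  ],
)

```text
time: 6.4
eef_pos: [0.5003, 0.181, 0.1506]
tcp_rot: [-0.5, -0.5, 0.5, -0.5]
contact_force: [0.7, 0.5, -0.9]
grip_width: 0.0339
```

```bash
python3 - <<'E'
from h import *
snap('wrist','w6'); o=ctrl.get_obs();print(o['time'],o['eef_pos'],abs(o['qvel']).max(),o['contact_force'],o['tcp_rot'],o['grip_width'])
for f,(a,b,c,d) in(('w5',(20,140,220,380)),('w6',(0,270,180,480))):
    im=cv2.imread(f'pics/{f}.png')[a:b,c:d]; k=min(800/(d-c),600/(b-a));print(f,k);cv2.imwrite(f'pics/{f}z.png',cv2.resize(im,None,fx=k,fy=k,interpolation=cv2.INTER_CUBIC))
E
```

```text
6.45 [0.50106783 0.18141831 0.15151962] 0.020935898752063503 [-0.00516389  0.71064163 -0.93777036] [ 0.50079748  0.49933183 -0.49984138  0.50002819] 0.03362329672263179
w5 5.0
w6 2.2222222222222223
```

View pics/w5z.png

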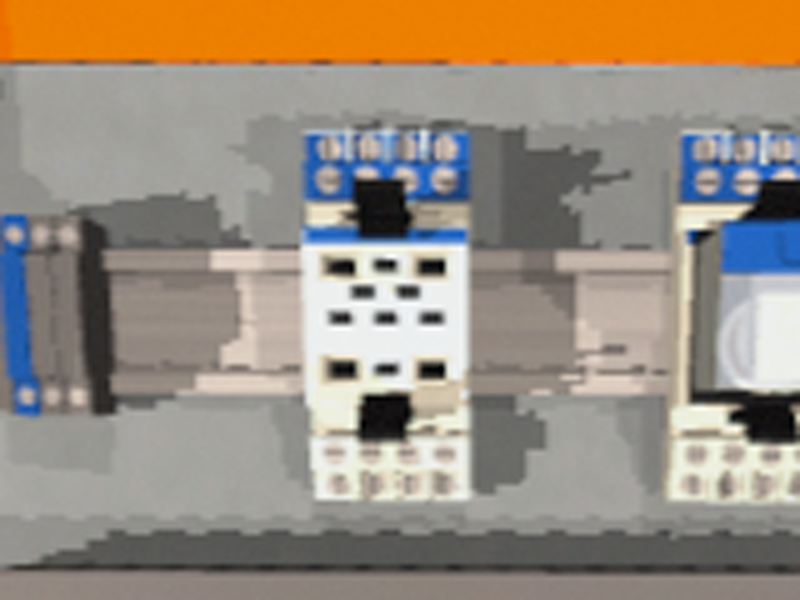

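View pics/w6z.png

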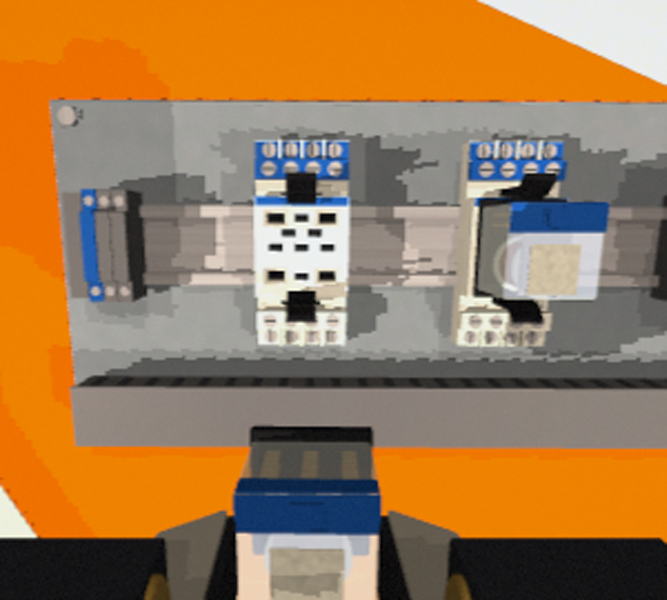

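```bash
cat >> h.py <<'E'
def proj(f,p):
    d=np.load('pics/'+f+'.npz');K,E=d['K'],d['E'];q=K@(E[:3,:3].T@(np.asarray(p)-E[:3,3]));return q[:2]/q[2]
def dark(f,roi,th=70,up=4):
    im=np.load(f'pics/{f}.npz')['im'];a,b,c,d=roi
    g=cv2.cvtColor(np.ascontiguousarray(im[a:b,c:d]),cv2.COLOR_RGB2GRAY);g=cv2.resize(g,None,fx=up,fy=up,interpolation=cv2.INTER_CUBIC)
    n,l,s,ce=cv2.connectedComponentsWithStats((g<th).astype(np.uint8))
    return [((ce[i]+.5)/up-.5+[c,a],s[i,4]/up**2) for i in range(1,n) if s[i,4]>up*up*1.5]
E
python3 - <<'E'
from h import *
np.set_printoptions(precision=4,suppress=True)
for f,roi in(('w5',(66,98,282,313)),('w6',(90,130,295,337))):
    print(f)
    for c,a in dark(f,roi,100): print(c,a,onz(f,*c,.033))
E
```

```text
w5
[297.0223  66.3682] 52.9375 [0.5876 0.1826 0.033 ]
[287.8828  72.9759] 13.9375 [0.5802 0.1938 0.033 ]
[296.6186  72.4989] 7.3125 [0.5807 0.1832 0.033 ]
[305.8993  72.917 ] 14.125 [0.5802 0.172  0.033 ]
[292.1371  77.8847] 6.4375 [0.5746 0.1888 0.033 ]
[301.15    77.8725] 6.25 [0.5746 0.1779 0.033 ]
[287.7325  83.1304] 5.8125 [0.5686 0.1943 0.033 ]
[296.75    83.1528] 5.625 [0.5686 0.1833 0.033 ]
[305.9129  83.1477] 6.1875 [0.5686 0.1722 0.033 ]
[288.0792  93.4771] 15.0 [0.5566 0.1942 0.033 ]
[305.9483  93.6302] 15.125 [0.5564 0.1723 0.033 ]
[296.9097  93.3651] 6.3125 [0.5567 0.1834 0.033 ]
w6
[316.0698  90.3316] 63.375 [0.587  0.1825 0.033 ]
[303.7048  97.7336] 28.1875 [0.5805 0.194  0.033 ]
[326.7996  97.7314] 28.1875 [0.5804 0.1724 0.033 ]
[315.2192  97.6362] 13.9375 [0.5805 0.1833 0.033 ]
[321.1577 104.243 ] 13.375 [0.5746 0.1777 0.033 ]
[309.4615 104.2387] 13.1875 [0.5746 0.1887 0.033 ]
[303.7666 110.8076] 13.6875 [0.5686 0.1941 0.033 ]
[315.2395 110.9649] 12.6875 [0.5685 0.1833 0.033 ]
[326.9342 110.968 ] 12.9375 [0.5685 0.1722 0.033 ]
[303.7648 123.4857] 27.375 [0.5569 0.1943 0.033 ]
[326.6206 123.6654] 24.75 [0.5567 0.1724 0.033 ]
[315.2987 123.8868] 11.875 [0.5565 0.1833 0.033 ]
```

```bash
python3 - <<'E'
from h import *
np.set_printoptions(precision=4,suppress=True)
A=[(287.88,72.98),(305.90,72.92),(288.08,93.48),(305.95,93.63),(296.75,83.15)];B=[(303.70,97.73),(326.80,97.73),(303.76,123.49),(326.62,123.67),(315.24,110.96)]
for a,b in zip(A,B): print(tri(('w5',*a),('w6',*b)))
C=np.array([.5686,.1833,.033])
for f in('w5','w6'):
    for dx,dz in((19,0),(19,19),(-19,0),(-19,19),(44,-5),(-44,-5)): print(f,dx,dz,proj(f,C+np.array([dx,0,dz])/1e3))
    for dy in(20,-20):print(proj(f,C+np.array([0,dy,0])/1e3))
c,b,s=blue('w6',(190,290,260,380),(100,120,40));print(c,b,s)
o=ctrl.get_obs();print(o['eef_pos'],o['time'])
im=cv2.imread('pics/w6.png')[180:310,270:370];cv2.imwrite('pics/w6r.png',cv2.resize(im,None,fx=4.5,fy=4.5,interpolation=cv2.INTER_CUBIC))
for q in b: print(onz('w6',*q,.190))
E
```

```text
(array([0.5805, 0.1942, 0.0286]), [np.float64(3.4551699013098125e-05), np.float64(3.455169901299835e-05)])
(array([0.5805, 0.1723, 0.0283]), [np.float64(8.553850215954605e-05), np.float64(8.553850215953702e-05)])
(array([0.5567, 0.1945, 0.0297]), [np.float64(2.8042167220570348e-05), np.float64(2.8042167220676203e-05)])
(array([0.5565, 0.1724, 0.0294]), [np.float64(1.7097002086643195e-05), np.float64(1.70970020867702e-05)])
(array([0.5685, 0.1833, 0.0339]), [np.float64(1.3995226984272624e-05), np.float64(1.3995226984060248e-05)])
w5 19 0 [296.4439  66.3805]
w5 19 19 [295.4004  64.6322]
w5 -19 0 [297.0737  99.4074]
w5 -19 19 [296.0902  99.3054]
w5 44 -5 [296.2787  44.3587]
w5 -44 -5 [297.7048 119.9587]
[280.3386  83.1475]
[313.1861  83.093 ]
w6 19 0 [315.1652  89.6777]
w6 19 19 [314.997   88.9143]
w6 -19 0 [315.2946 131.2415]
w6 -19 19 [315.1408 133.1197]
w6 44 -5 [315.1182  61.3237]
w6 -44 -5 [315.4105 156.2118]
[294.0789 110.8468]
[336.3829 110.8071]
[318.1015 227.6269] [[285. 215.]
 [351. 215.]
 [351. 239.]
 [285. 239.]] [  25   25   67   25 1517]
[0.5011 0.1814 0.1515] 6.45
[0.5208 0.1979 0.19  ]
[0.5208 0.1638 0.19  ]
[0.5073 0.1634 0.19  ]
[0.5073 0.1983 0.19  ]
```

View pics/w6r.png

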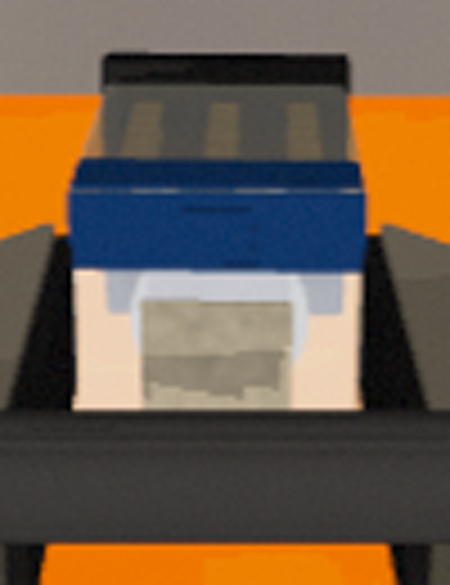

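```bash
python3 - <<'E'
from h import *
np.set_printoptions(precision=4,suppress=True)
k=4.5
g=lambda u,v:(270+u/k-.4,180+v/k-.4)
for z in(.188,.190,.192):
  print(z,'front',onz('w6',*g(72,190),z),onz('w6',*g(364,190),z),'rear',onz('w6',*g(72,270),z),onz('w6',*g(362,270),z))
  print('flange bot',onz('w6',*g(104,55),z-.048),onz('w6',*g(348,55),z-.048),'flange top',onz('w6',*g(104,85),z-.043),onz('w6',*g(350,85),z-.043))
E
```

```text
0.188 front [0.5163 0.1979 0.188 ] [0.5162 0.1637 0.188 ] rear [0.5061 0.1982 0.188 ] [0.506  0.1637 0.188 ]
flange bot [0.5192 0.1977 0.14  ] [0.5191 0.1615 0.14  ] flange top [0.516  0.1974 0.145 ] [0.516  0.1615 0.145 ]
0.19 front [0.517  0.1977 0.19  ] [0.517  0.1639 0.19  ] rear [0.507 0.198 0.19 ] [0.5069 0.1639 0.19  ]
flange bot [0.5197 0.1975 0.142 ] [0.5197 0.1617 0.142 ] flange top [0.5167 0.1972 0.147 ] [0.5166 0.1617 0.147 ]
0.192 front [0.5178 0.1975 0.192 ] [0.5178 0.1641 0.192 ] rear [0.5079 0.1978 0.192 ] [0.5078 0.1641 0.192 ]
flange bot [0.5203 0.1974 0.144 ] [0.5203 0.1618 0.144 ] flange top [0.5173 0.1971 0.149 ] [0.5172 0.1619 0.149 ]
```

Slots centre at (0.5686, 0.1833), height ≈0.03 as expected, yaw ≈ 0; relay in hand centred at (0.4998, 0.180). Moving above the socket.

Emit:
step_arm(
  commands=[
    {"tx":20,"ty":1,"tz":0,"spin":0},
    {"tx":45,"ty":2,"tz":0,"spin":0},
    {"tx":68.7,"ty":3.3,"tz":-15,"spin":0},
    {"tx":68.7,"ty":3.3,"tz":-40,"spin":0},
    {"tx":68.7,"ty":3.3,"tz":-66,"spin":0},
  ],
)

```text
time: 6.95
eef_pos: [0.572, 0.1848, 0.0864]
tcp_rot: [0.502, 0.498, -0.499, 0.5]
contact_force: [-0.5, -1.3, -2.3]
grip_width: 0.0338
```

Emit:
step_arm(
  commands=[
    {"tx":0,"ty":0,"tz":0,"spin":0},
    {"tx":0,"ty":0,"tz":0,"spin":0},
    {"tx":0,"ty":0,"tz":0,"spin":0},
  ],
)

```text
time: 7.25
eef_pos: [0.5705, 0.1856, 0.0868]
tcp_rot: [0.501, 0.499, -0.499, 0.501]
contact_force: [-0.4, 0.7, -0.2]
grip_width: 0.0339
```

```bash
python3 - <<'E'
from h import *
np.set_printoptions(precision=4,suppress=True)
snap('wrist','w7'); o=ctrl.get_obs();print(o['time'],o['eef_pos'],abs(o['qvel']).max(),o['contact_force'],o['tcp_rot'],o['grip_width'])
im=cv2.imread('pics/w7.png')[110:260,220:420];cv2.imwrite('pics/w7z.png',cv2.resize(im,None,fx=4,fy=4,interpolation=cv2.INTER_CUBIC))
E
```

```text
7.3 [0.5705 0.1856 0.0867] 0.006678855087521456 [-0.7461  0.1341 -1.3997] [ 0.5012  0.4992 -0.4989  0.5006] 0.03371044849525791
```

View pics/w7z.png

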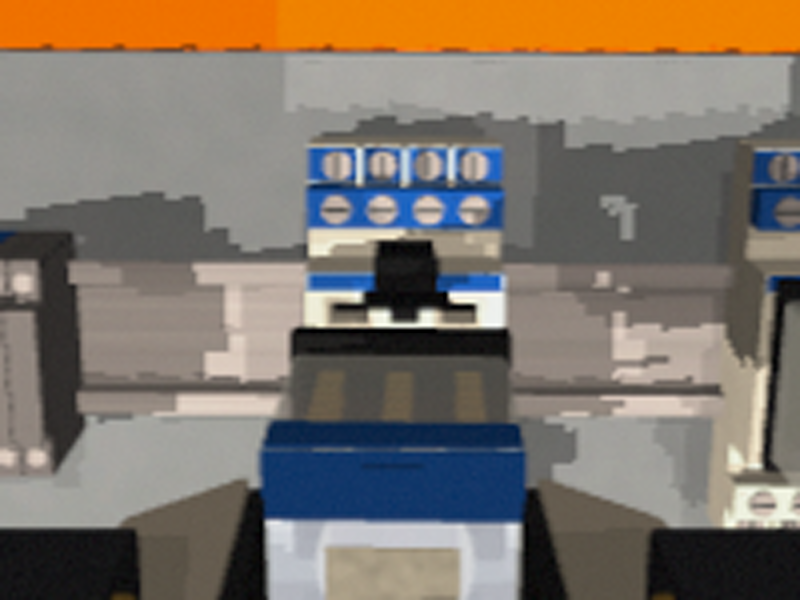

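```bash
python3 - <<'E'
from h import *
np.set_printoptions(precision=4,suppress=True)
k=4
g=lambda u,v:(220+u/k-.4,110+v/k-.4)
f='w7'
print('deck edges',onz(f,*g(305,310),.033),onz(f,*g(506,310),.033))
print('arm top',onz(f,*g(377,243),.052),onz(f,*g(435,243),.052))
print('slots',onz(f,*g(348,313),.033),onz(f,*g(458,313),.033))
print('blue line front',onz(f,*g(340,275),.033))
for z in(.124,.127):
  print(z,'front',onz(f,*g(265,450),z),onz(f,*g(523,450),z),'flange bot',onz(f,*g(292,330),z-.048),onz(f,*g(509,330),z-.048))
  print('blades @cover front face z~-.03',onz(f,*g(329,395),z-.03),onz(f,*g(398,395),z-.03),onz(f,*g(469,395),z-.03))
print(np.load('pics/w7.npz')['E'],np.load('pics/w6.npz')['E'])
E
```

```text
deck edges [0.5814 0.2033 0.033 ] [0.5814 0.1628 0.033 ]
arm top [0.599  0.1885 0.052 ] [0.599  0.1778 0.052 ]
slots [0.5807 0.1946 0.033 ] [0.5807 0.1725 0.033 ]
blue line front [0.5886 0.1961 0.033 ]
0.124 front [0.586  0.2024 0.124 ] [0.586  0.1683 0.124 ] flange bot [0.5891 0.2024 0.076 ] [0.5891 0.1661 0.076 ]
blades @cover front face z~-.03 [0.5837 0.1954 0.094 ] [0.5837 0.1847 0.094 ] [0.5837 0.1737 0.094 ]
0.127 front [0.5872 0.2021 0.127 ] [0.5872 0.1686 0.127 ] flange bot [0.59   0.2022 0.079 ] [0.59   0.1664 0.079 ]
blades @cover front face z~-.03 [0.5847 0.1953 0.097 ] [0.5847 0.1847 0.097 ] [0.5847 0.1739 0.097 ]
[[ 0.     -0.9607 -0.2776  0.6465]
 [-1.     -0.0002  0.0006  0.1854]
 [-0.0007  0.2776 -0.9607  0.2826]
 [ 0.      0.      0.      1.    ]] [[-0.0009 -0.9595 -0.2817  0.5772]
 [-1.      0.001  -0.0001  0.1809]
 [ 0.0004  0.2817 -0.9595  0.3461]
 [ 0.      0.      0.      1.    ]]
```

Emit:
step_arm(
  commands=[
    {"tx":-1,"ty":-1.2,"tz":-8,"spin":0},
    {"tx":-1,"ty":-1.2,"tz":-16,"spin":0},
    {"tx":-1,"ty":-1.2,"tz":-22,"spin":0},
    {"tx":-1,"ty":-1.2,"tz":-25,"spin":0},
    {"tx":-1,"ty":-1.2,"tz":-25,"spin":0},
  ],
)

```text
time: 7.8
eef_pos: [0.5672, 0.1837, 0.0583]
tcp_rot: [-0.5, -0.5, 0.5, -0.5]
contact_force: [-0.6, 0.2, -1.6]
grip_width: 0.034
```

```bash
python3 - <<'E'
from h import *
np.set_printoptions(precision=4,suppress=True)
snap('wrist','w8'); o=ctrl.get_obs();print(o['time'],o['eef_pos'],abs(o['qvel']).max(),o['contact_force'],o['ft_torque'],o['tcp_rot'],o['grip_width'])
im=cv2.imread('pics/w8.png')[110:260,220:420];cv2.imwrite('pics/w8z.png',cv2.resize(im,None,fx=4,fy=4,interpolation=cv2.INTER_CUBIC))
E
```

```text
7.85 [0.5675 0.1839 0.0588] 0.008141891528139256 [ 0.1386  0.4324 -1.2319] [ 0.0227  0.0125 -0.0598] [ 0.4998  0.5002 -0.5002  0.4998] 0.03389978349779758
```

View pics/w8z.png

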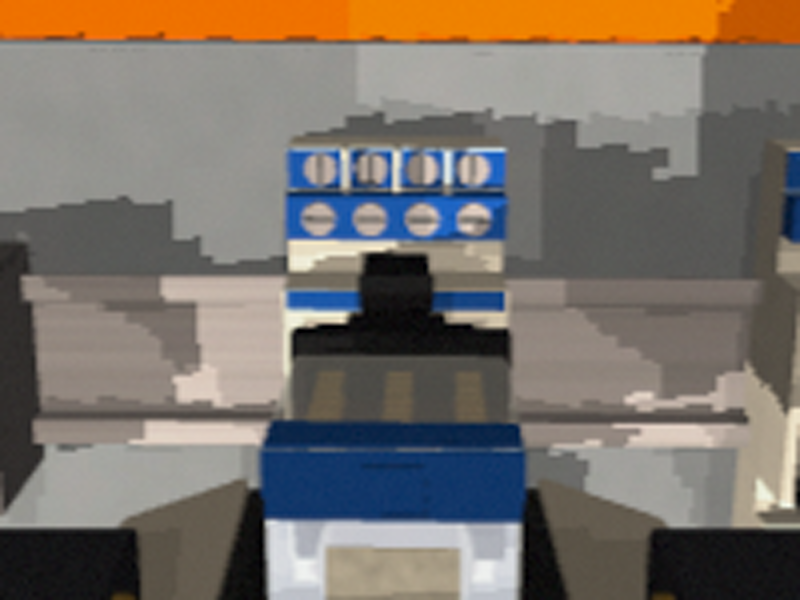

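```bash
python3 - <<'E'
from h import *
np.set_printoptions(precision=4,suppress=True)
k=4
g=lambda u,v:(220+u/k-.4,110+v/k-.4)
f='w8'
print('deck edges',onz(f,*g(286,320),.033),onz(f,*g(507,320),.033))
print('arm top',onz(f,*g(362,255),.052),onz(f,*g(432,255),.052),'blue line', onz(f,*g(340,291),.033))
for z in(.096,.099):
  print(z,'front',onz(f,*g(265,450),z),onz(f,*g(523,450),z),'flange bot',onz(f,*g(292,330),z-.048),onz(f,*g(509,330),z-.048))
E
```

```text
deck edges [0.5835 0.2028 0.033 ] [0.5836 0.1633 0.033 ]
arm top [0.5996 0.1887 0.052 ] [0.5996 0.1774 0.052 ] blue line [0.5889 0.1931 0.033 ]
0.096 front [0.5831 0.2005 0.096 ] [0.5831 0.1666 0.096 ] flange bot [0.5859 0.2005 0.048 ] [0.5859 0.1643 0.048 ]
0.099 front [0.5843 0.2002 0.099 ] [0.5843 0.1669 0.099 ] flange bot [0.5868 0.2003 0.051 ] [0.5868 0.1646 0.051 ]
```

Emit:
step_arm(
  commands=[
    {"tx":1,"ty":0.3,"tz":-0.5,"spin":0},
    {"tx":2,"ty":0.3,"tz":-1,"spin":0},
    {"tx":2,"ty":0.3,"tz":-1,"spin":0},
  ],
)

```text
time: 8.15
eef_pos: [0.5702, 0.1842, 0.0584]
tcp_rot: [0.5, 0.5, -0.5, 0.5]
contact_force: [-0.1, 0.1, -1.1]
grip_width: 0.0335
```

```bash
python3 - <<'E'
from h import *
np.set_printoptions(precision=4,suppress=True)
snap('wrist','w9'); o=ctrl.get_obs();print(o['time'],o['eef_pos'],abs(o['qvel']).max(),o['contact_force'],o['ft_torque'],o['tcp_rot'],o['grip_width'])
im=cv2.imread('pics/w9.png')[110:260,220:420];cv2.imwrite('pics/w9z.png',cv2.resize(im,None,fx=4,fy=4,interpolation=cv2.INTER_CUBIC))
snap('scene','s9');snap('top','t9')
im=cv2.imread('pics/s9.png')[140:230,290:420];cv2.imwrite('pics/s9z.png',cv2.resize(im,None,fx=6,fy=6,interpolation=cv2.INTER_CUBIC))
E
```

```text
8.2 [0.5701 0.1842 0.0584] 0.003340755529943538 [ 0.6626  0.3433 -1.1312] [ 0.0184  0.0664 -0.0148] [ 0.5002  0.4999 -0.5     0.5   ] 0.03364546688294656
```

View pics/w9z.png

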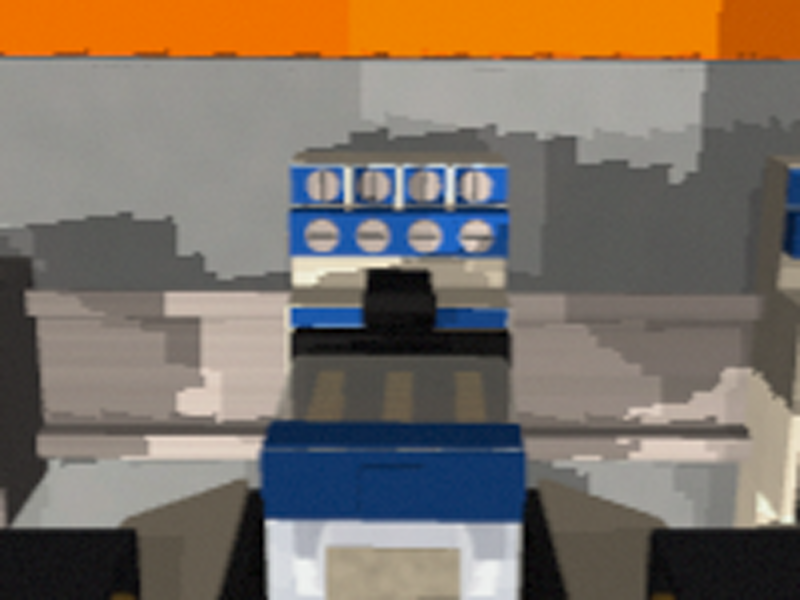

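View pics/s9z.png

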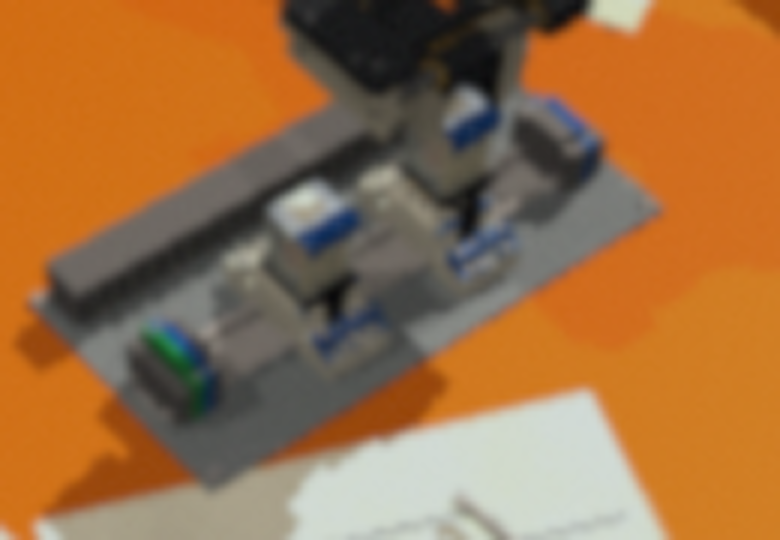

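```bash
python3 - <<'E'
from h import *
np.set_printoptions(precision=4,suppress=True)
k=4
g=lambda u,v:(220+u/k-.4,110+v/k-.4)
f='w9'
print('arm top',onz(f,*g(366,271),.052),onz(f,*g(434,271),.052),'blue line mid', onz(f,*g(340,309),.033),onz(f,*g(340,328),.033),'deck y',onz(f,*g(290,318),.033),onz(f,*g(507,318),.033))
print('w8 blue line top',onz('w8',*g(340,291),.033),'w7',onz('w7',*g(340,275),.033),'w5',onz('w5',220+340/5-.4,20+228/5-.4,.033))
z=.098
print(z,'front',onz(f,*g(265,450),z),onz(f,*g(523,450),z),'flange bot',onz(f,*g(292,330),z-.048),onz(f,*g(509,330),z-.048))
E
```

```text
arm top [0.6    0.1885 0.052 ] [0.6    0.1775 0.052 ] blue line mid [0.5886 0.1936 0.033 ] [0.5851 0.1936 0.033 ] deck y [0.5869 0.2026 0.033 ] [0.5869 0.1638 0.033 ]
w8 blue line top [0.5889 0.1931 0.033 ] w7 [0.5886 0.1961 0.033 ] w5 [0.5889 0.1939 0.033 ]
0.098 front [0.5868 0.2008 0.098 ] [0.5868 0.1673 0.098 ] flange bot [0.5895 0.2009 0.05  ] [0.5895 0.165  0.05  ]
```

Emit:
step_arm(
  commands=[
    {"tx":-0.8,"ty":-0.2,"tz":-1,"spin":0},
    {"tx":-0.8,"ty":-0.2,"tz":-2,"spin":0},
    {"tx":-0.8,"ty":-0.2,"tz":-3,"spin":0},
  ],
)

```text
time: 8.6
eef_pos: [0.569, 0.1839, 0.0551]
tcp_rot: [-0.5, -0.5, 0.5, -0.5]
contact_force: [0.5, -0.5, -2.3]
grip_width: 0.0338
```

Emit:
step_arm(
  commands=[
    {"tx":0,"ty":0,"tz":-0.5,"spin":0},
    {"tx":0,"ty":0,"tz":-1,"spin":0},
    {"tx":0,"ty":0,"tz":-1.5,"spin":0},
  ],
)

```text
time: 8.9
eef_pos: [0.5691, 0.184, 0.0537]
tcp_rot: [0.5, 0.5, -0.5, 0.5]
contact_force: [-0.6, 0.8, -1.8]
grip_width: 0.034
```

x is right (0.569). Approaching the ramps slowly.

Emit:
step_arm(
  commands=[
    {"tx":0,"ty":0,"tz":-0.5,"spin":0},
    {"tx":0,"ty":0,"tz":-1,"spin":0},
  ],
)

```text
time: 9.1
eef_pos: [0.569, 0.184, 0.0527]
tcp_rot: [-0.5, -0.5, 0.5, -0.5]
contact_force: [-1.7, -0.3, -1.0]
grip_width: 0.0341
```

Emit:
step_arm(
  commands=[
    {"tx":0,"ty":0,"tz":-0.5,"spin":0},
    {"tx":0,"ty":0,"tz":-1,"spin":0},
  ],
)

```text
time: 9.3
eef_pos: [0.5688, 0.184, 0.0517]
tcp_rot: [-0.5, -0.5, 0.5, -0.5]
contact_force: [-0.9, -0.6, 0.8]
grip_width: 0.034
```

Emit:
step_arm(
  commands=[
    {"tx":0,"ty":0,"tz":-0.5,"spin":0},
    {"tx":0,"ty":0,"tz":-1,"spin":0},
  ],
)

```text
time: 9.5
eef_pos: [0.5692, 0.1841, 0.0511]
tcp_rot: [0.5, 0.5, -0.5, 0.5]
contact_force: [-1.6, -0.4, 4.6]
grip_width: 0.0339
```

Emit:
step_arm(
  commands=[
    {"tx":0,"ty":0,"tz":-0.5,"spin":0},
    {"tx":0,"ty":0,"tz":-1,"spin":0},
  ],
)

```text
time: 9.7
eef_pos: [0.5695, 0.1843, 0.0503]
tcp_rot: [0.5, 0.5, -0.5, 0.5]
contact_force: [-1.7, 0.3, 5.2]
grip_width: 0.0336
```

Emit:
step_arm(
  commands=[
    {"tx":0,"ty":0,"tz":-0.5,"spin":0},
    {"tx":0,"ty":0,"tz":-1,"spin":0},
  ],
)

```text
time: 9.9
eef_pos: [0.5697, 0.1844, 0.0496]
tcp_rot: [0.5, 0.5, -0.5, 0.5]
contact_force: [-2.4, -0.6, 7.6]
grip_width: 0.0337
```

Emit:
step_arm(
  commands=[
    {"tx":0,"ty":0,"tz":-0.5,"spin":0},
    {"tx":0,"ty":0,"tz":-1,"spin":0},
  ],
)

```text
time: 10.1
eef_pos: [0.5701, 0.1845, 0.049]
tcp_rot: [0.501, 0.5, -0.499, 0.5]
contact_force: [-1.6, -0.5, 9.6]
grip_width: 0.0338
```

Emit:
step_arm(
  commands=[
    {"tx":-0.4,"ty":-0.1,"tz":-0.5,"spin":0},
    {"tx":-0.8,"ty":-0.2,"tz":-1,"spin":0},
  ],
)

```text
time: 10.3
eef_pos: [0.57, 0.1846, 0.0485]
tcp_rot: [0.501, 0.499, -0.499, 0.501]
contact_force: [-2.0, -0.8, 11.4]
grip_width: 0.0339
```

Emit:
step_arm(
  commands=[
    {"tx":0,"ty":0,"tz":-0.5,"spin":0},
    {"tx":0,"ty":0,"tz":-1,"spin":0},
  ],
)

```text
time: 10.5
eef_pos: [0.5702, 0.1848, 0.0479]
tcp_rot: [0.501, 0.499, -0.499, 0.501]
contact_force: [-2.1, -0.4, 13.2]
grip_width: 0.0339
```

Emit:
step_arm(
  commands=[
    {"tx":0,"ty":0,"tz":-0.5,"spin":0},
    {"tx":0,"ty":0,"tz":-1,"spin":0},
  ],
)

```text
time: 10.7
eef_pos: [0.5697, 0.1846, 0.0459]
tcp_rot: [0.501, 0.5, -0.499, 0.5]
contact_force: [-1.3, -0.1, -1.3]
grip_width: 0.0338
```

Arms have spread (force fell from 13 N). Now sliding.

Emit:
step_arm(
  commands=[
    {"tx":0,"ty":0,"tz":-0.4,"spin":0},
    {"tx":0,"ty":0,"tz":-0.8,"spin":0},
  ],
)

```text
time: 10.9
eef_pos: [0.5686, 0.1843, 0.044]
tcp_rot: [0.5, 0.5, -0.5, 0.5]
contact_force: [0.1, 1.3, 3.7]
grip_width: 0.0341
```

Emit:
step_arm(
  commands=[
    {"tx":0,"ty":0,"tz":-0.4,"spin":0},
    {"tx":0,"ty":0,"tz":-0.8,"spin":0},
  ],
)

```text
time: 11.1
eef_pos: [0.5687, 0.184, 0.0433]
tcp_rot: [0.5, 0.5, -0.5, 0.5]
contact_force: [0.2, 1.0, 5.0]
grip_width: 0.034
```

Emit:
step_arm(
  commands=[
    {"tx":0,"ty":0,"tz":-0.4,"spin":0},
    {"tx":0,"ty":0,"tz":-0.8,"spin":0},
  ],
)

```text
time: 11.3
eef_pos: [0.5685, 0.1838, 0.0424]
tcp_rot: [0.5, 0.5, -0.5, 0.5]
contact_force: [0.4, 0.4, 3.9]
grip_width: 0.034
```

Emit:
step_arm(
  commands=[
    {"tx":0,"ty":0,"tz":-0.3,"spin":0},
    {"tx":0,"ty":0,"tz":-0.6,"spin":0},
  ],
)

```text
time: 11.5
eef_pos: [0.5681, 0.1833, 0.0413]
tcp_rot: [-0.5, -0.5, 0.5, -0.5]
contact_force: [0.1, 0.7, 2.5]
grip_width: 0.0341
```

Emit:
step_arm(
  commands=[
    {"tx":0,"ty":0,"tz":-0.3,"spin":0},
    {"tx":0,"ty":0,"tz":-0.6,"spin":0},
  ],
)

```text
time: 11.7
eef_pos: [0.5683, 0.1834, 0.0412]
tcp_rot: [-0.5, -0.5, 0.5, -0.5]
contact_force: [-0.6, -0.2, 5.5]
grip_width: 0.0336
```

Emit:
step_arm(
  commands=[
    {"tx":0,"ty":0,"tz":-0.3,"spin":0},
  ],
)

```text
time: 11.8
eef_pos: [0.5683, 0.1833, 0.0412]
tcp_rot: [-0.5, -0.5, 0.5, -0.5]
contact_force: [-1.6, -1.8, 7.7]
grip_width: 0.034
```

Emit:
step_arm(
  commands=[
    {"tx":0,"ty":0,"tz":-0.4,"spin":0},
    {"tx":0,"ty":0,"tz":-0.8,"spin":0},
  ],
)

```text
time: 12.0
eef_pos: [0.5685, 0.1833, 0.0411]
tcp_rot: [-0.5, -0.499, 0.5, -0.5]
contact_force: [-3.6, -2.5, 14.1]
grip_width: 0.0338
```

```bash
python3 - <<'E'
from h import *
np.set_printoptions(precision=4,suppress=True)
snap('wrist','w10'); o=ctrl.get_obs();print(o['time'],o['eef_pos'],abs(o['qvel']).max(),o['contact_force'],o['ft_torque'],o['tcp_rot'],o['grip_width'])
im=cv2.imread('pics/w10.png')[110:260,220:420];cv2.imwrite('pics/w10z.png',cv2.resize(im,None,fx=4,fy=4,interpolation=cv2.INTER_CUBIC))
E
```

```text
12.05 [0.5685 0.1833 0.0411] 0.0021837781757418394 [-2.9783 -2.3993 10.636 ] [-0.2996  0.6823  0.0001] [-0.4999 -0.4995  0.5003 -0.5003] 0.033707631029085736
```

View pics/w10z.png

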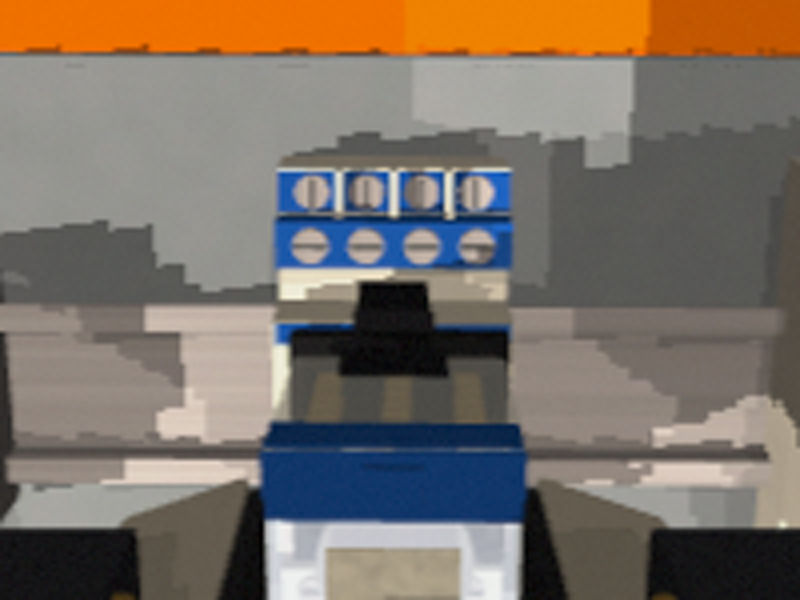

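Emit:
step_arm(
  commands=[
    {"tx":0,"ty":0,"tz":-0.5,"spin":0},
    {"tx":0,"ty":0,"tz":-1,"spin":0},
  ],
)

```text
time: 12.25
eef_pos: [0.5687, 0.1832, 0.041]
tcp_rot: [0.5, 0.499, -0.5, 0.501]
contact_force: [-6.4, -3.1, 21.6]
grip_width: 0.0342
```

Emit:
step_arm(
  commands=[
    {"tx":0,"ty":0,"tz":0.5,"spin":0},
    {"tx":0,"ty":0,"tz":1,"spin":0},
  ],
)

```text
time: 12.45
eef_pos: [0.5684, 0.1833, 0.0412]
tcp_rot: [0.5, 0.499, -0.5, 0.5]
contact_force: [-2.1, -1.8, 9.0]
grip_width: 0.034
```

Emit:
step_arm(
  commands=[
    {"tx":0,"ty":0,"tz":0.4,"spin":0},
    {"tx":0,"ty":0,"tz":0.4,"spin":0},
  ],
)

```text
time: 12.65
eef_pos: [0.5684, 0.1833, 0.0411]
tcp_rot: [-0.5, -0.5, 0.5, -0.5]
contact_force: [-1.7, -2.1, 8.4]
grip_width: 0.0337
```

Emit:
step_arm(
  commands=[
    {"tx":0,"ty":0,"tz":0.4,"spin":0},
    {"tx":0,"ty":0,"tz":0.4,"spin":0},
    {"tx":0,"ty":0,"tz":0.4,"spin":0},
  ],
)

```text
time: 12.95
eef_pos: [0.5684, 0.1833, 0.0412]
tcp_rot: [-0.5, -0.5, 0.5, -0.5]
contact_force: [-2.0, -1.2, 6.4]
grip_width: 0.0342
```

Emit:
step_arm(
  commands=[
    {"tx":0,"ty":0,"tz":0,"spin":0},
    {"tx":0,"ty":0,"tz":0,"spin":0},
  ],
)

```text
time: 13.15
eef_pos: [0.5683, 0.1833, 0.0412]
tcp_rot: [-0.5, -0.5, 0.5, -0.5]
contact_force: [-1.7, -1.1, 6.1]
grip_width: 0.0338
```

```bash
python3 - <<'E'
from h import *
np.set_printoptions(precision=4,suppress=True)
o=ctrl.get_obs();print(o['time'],o['eef_pos'],o['contact_force'],o['ft_torque'])
snap('scene','s10');snap('top','t10')
o=ctrl.get_obs();print(o['time'],o['eef_pos'],o['contact_force'],o['ft_torque'])
im=cv2.imread('pics/s10.png')[140:230,290:420];cv2.imwrite('pics/s10z.png',cv2.resize(im,None,fx=6,fy=6,interpolation=cv2.INTER_CUBIC))
E
```

```text
13.15 [0.5683 0.1833 0.0412] [-1.6572 -1.1254  6.0591] [-0.159   0.3184 -0.02  ]
13.25 [0.5683 0.1833 0.0412] [-1.772  -0.4382  7.5114] [-0.1621  0.3155  0.0157]
```

View pics/s10z.png

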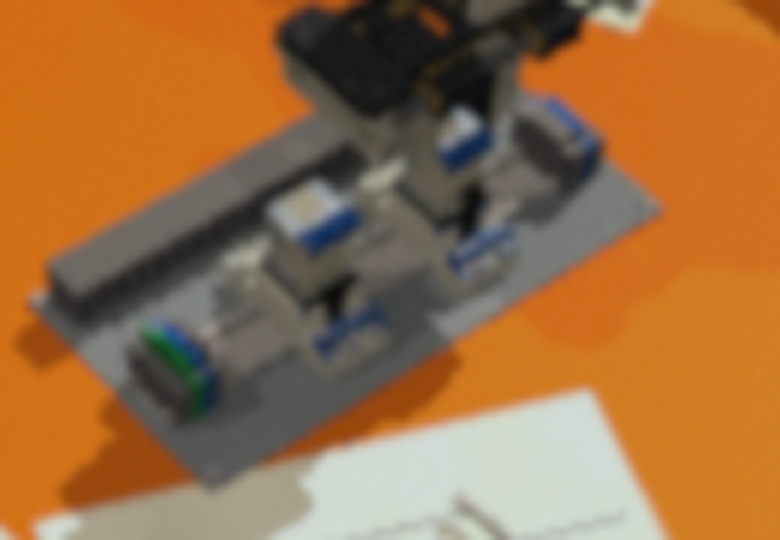

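Emit:
step_arm(
  commands=[
    {"tx":0,"ty":0,"tz":0.4,"spin":0},
    {"tx":0,"ty":0,"tz":0.4,"spin":0},
    {"tx":0,"ty":0,"tz":0.4,"spin":0},
  ],
)

```text
time: 13.55
eef_pos: [0.5682, 0.1834, 0.0412]
tcp_rot: [-0.5, -0.5, 0.5, -0.5]
contact_force: [-0.5, -2.7, 3.8]
grip_width: 0.0341
```

Emit:
step_arm(
  commands=[
    {"tx":0,"ty":0,"tz":0.3,"spin":0},
    {"tx":0,"ty":0,"tz":0.3,"spin":0},
  ],
)

```text
time: 13.75
eef_pos: [0.5682, 0.1835, 0.0413]
tcp_rot: [-0.5, -0.5, 0.5, -0.5]
contact_force: [0.1, -1.1, 3.4]
grip_width: 0.0339
```

Emit:
step_arm(
  commands=[
    {"tx":0,"ty":0,"tz":0.2,"spin":0},
    {"tx":0,"ty":0,"tz":0.2,"spin":0},
  ],
)

```text
time: 13.95
eef_pos: [0.5681, 0.1836, 0.0414]
tcp_rot: [-0.5, -0.5, 0.5, -0.5]
contact_force: [0.3, -1.4, 0.1]
grip_width: 0.0341
```

Fully home; load now near zero. Start of the pull: small rises.

Emit:
step_arm(
  commands=[
    {"tx":0,"ty":0,"tz":0.15,"spin":0},
    {"tx":0,"ty":0,"tz":0.3,"spin":0},
  ],
)

```text
time: 14.15
eef_pos: [0.5678, 0.1839, 0.0417]
tcp_rot: [0.5, 0.5, -0.5, 0.5]
contact_force: [-1.1, 0.2, -1.6]
grip_width: 0.0339
```

Emit:
step_arm(
  commands=[
    {"tx":0,"ty":0,"tz":0.15,"spin":0},
    {"tx":0,"ty":0,"tz":0.3,"spin":0},
  ],
)

```text
time: 14.35
eef_pos: [0.5677, 0.1838, 0.0418]
tcp_rot: [0.5, 0.5, -0.5, 0.5]
contact_force: [0.2, 0.3, -4.5]
grip_width: 0.0338
```

Emit:
step_arm(
  commands=[
    {"tx":0,"ty":0,"tz":0.15,"spin":0},
    {"tx":0,"ty":0,"tz":0.3,"spin":0},
  ],
)

```text
time: 14.55
eef_pos: [0.5677, 0.1837, 0.042]
tcp_rot: [0.5, 0.5, -0.5, 0.5]
contact_force: [1.4, 0.2, -9.0]
grip_width: 0.0342
```

It stopped dead after 0.8 mm, so it's latched; the light tug was seen (−4.5 N). Raise to ~12–13 N.

Emit:
step_arm(
  commands=[
    {"tx":0,"ty":0,"tz":0.1,"spin":0},
    {"tx":0,"ty":0,"tz":0.2,"spin":0},
  ],
)

```text
time: 14.75
eef_pos: [0.5676, 0.1837, 0.0421]
tcp_rot: [0.5, 0.5, -0.5, 0.5]
contact_force: [0.4, 1.7, -11.7]
grip_width: 0.0333
```

Emit:
step_arm(
  commands=[
    {"tx":0,"ty":0,"tz":0.1,"spin":0},
    {"tx":0,"ty":0,"tz":0.1,"spin":0},
  ],
)

```text
time: 14.95
eef_pos: [0.5676, 0.1837, 0.0422]
tcp_rot: [-0.5, -0.5, 0.5, -0.5]
contact_force: [2.4, 2.1, -14.7]
grip_width: 0.0337
```

Emit:
step_arm(
  commands=[
    {"tx":0,"ty":0,"tz":0,"spin":0},
    {"tx":0,"ty":0,"tz":0,"spin":0},
  ],
)

```text
time: 15.15
eef_pos: [0.5676, 0.1836, 0.0422]
tcp_rot: [-0.5, -0.5, 0.5, -0.5]
contact_force: [1.4, 3.3, -17.7]
grip_width: 0.0336
```

Emit:
step_arm(
  commands=[
    {"tx":0,"ty":0,"tz":0,"spin":0},
    {"tx":0,"ty":0,"tz":0,"spin":0},
  ],
)

```text
time: 15.35
eef_pos: [0.5676, 0.1837, 0.0423]
tcp_rot: [-0.5, -0.5, 0.5, -0.5]
contact_force: [0.9, 2.2, -18.7]
grip_width: 0.034
```

Force keeps creeping up; backing off at once.

Emit:
step_arm(
  commands=[
    {"tx":0,"ty":0,"tz":-0.6,"spin":0},
  ],
)

```text
time: 15.45
eef_pos: [0.5678, 0.1837, 0.0421]
tcp_rot: [-0.5, -0.5, 0.5, -0.5]
contact_force: [0.2, 1.3, -14.4]
grip_width: 0.034
```

Emit:
step_arm(
  commands=[
    {"tx":0,"ty":0,"tz":0,"spin":0},
  ],
)

```text
time: 15.55
eef_pos: [0.5678, 0.1837, 0.0422]
tcp_rot: [-0.5, -0.5, 0.5, -0.5]
contact_force: [-0.8, 1.6, -17.7]
grip_width: 0.0341
```

Emit:
step_arm(
  commands=[
    {"tx":0,"ty":0,"tz":0,"spin":0},
  ],
)

```text
time: 15.65
eef_pos: [0.5678, 0.1837, 0.0422]
tcp_rot: [-0.5, -0.5, 0.5, -0.5]
contact_force: [-0.8, 1.9, -17.3]
grip_width: 0.0334
```

Emit:
step_arm(
  commands=[
    {"tx":0,"ty":0,"tz":-0.5,"spin":0},
  ],
)

```text
time: 15.75
eef_pos: [0.5679, 0.1838, 0.042]
tcp_rot: [-0.5, -0.5, 0.5, -0.5]
contact_force: [-2.2, 1.8, -11.6]
grip_width: 0.0339
```

Emit:
step_arm(
  commands=[
    {"tx":0,"ty":0,"tz":-0.2,"spin":0},
  ],
)

```text
time: 15.85
eef_pos: [0.5681, 0.1837, 0.042]
tcp_rot: [-0.5, -0.5, 0.5, -0.5]
contact_force: [-3.6, 1.5, -10.8]
grip_width: 0.0341
```

Emit:
step_arm(
  commands=[
    {"tx":0,"ty":0,"tz":0,"spin":0},
  ],
)

```text
time: 15.95
eef_pos: [0.5681, 0.1837, 0.042]
tcp_rot: [-0.5, -0.5, 0.5, -0.5]
contact_force: [-2.8, 0.8, -11.0]
grip_width: 0.0341
```

Emit:
step_arm(
  commands=[
    {"tx":0,"ty":0,"tz":0,"spin":0},
  ],
)

```text
time: 16.05
eef_pos: [0.5682, 0.1837, 0.042]
tcp_rot: [-0.5, -0.5, 0.5, -0.5]
contact_force: [-2.2, -0.2, -10.0]
grip_width: 0.0339
```

Emit:
step_arm(
  commands=[
    {"tx":0,"ty":0,"tz":0,"spin":0},
  ],
)

```text
time: 16.15
eef_pos: [0.5684, 0.1836, 0.042]
tcp_rot: [0.5, 0.5, -0.5, 0.5]
contact_force: [-3.3, 0.3, -9.6]
grip_width: 0.0338
```

Emit:
step_arm(
  commands=[
    {"tx":0,"ty":0,"tz":0.3,"spin":0},
  ],
)

```text
time: 16.25
eef_pos: [0.5684, 0.1836, 0.0421]
tcp_rot: [0.5, 0.5, -0.5, 0.5]
contact_force: [-1.0, 1.1, -11.9]
grip_width: 0.0338
```

Emit:
step_arm(
  commands=[
    {"tx":0,"ty":0,"tz":0,"spin":0},
  ],
)

```text
time: 16.35
eef_pos: [0.5684, 0.1836, 0.042]
tcp_rot: [0.5, 0.5, -0.5, 0.5]
contact_force: [-2.3, 1.8, -10.4]
grip_width: 0.0338
```

Emit:
step_arm(
  commands=[
    {"tx":0,"ty":0,"tz":0,"spin":0},
  ],
)

```text
time: 16.45
eef_pos: [0.5684, 0.1836, 0.042]
tcp_rot: [0.5, 0.5, -0.5, 0.5]
contact_force: [-2.1, 0.7, -9.7]
grip_width: 0.0339
```

Emit:
step_arm(
  commands=[
    {"tx":0,"ty":0,"tz":0.3,"spin":0},
  ],
)

```text
time: 16.55
eef_pos: [0.5683, 0.1836, 0.0421]
tcp_rot: [-0.5, -0.5, 0.5, -0.5]
contact_force: [-1.9, 0.7, -13.5]
grip_width: 0.0339
```

Emit:
step_arm(
  commands=[
    {"tx":0,"ty":0,"tz":0.1,"spin":0},
  ],
)

```text
time: 16.65
eef_pos: [0.5683, 0.1836, 0.0421]
tcp_rot: [-0.5, -0.5, 0.5, -0.5]
contact_force: [-1.2, 0.9, -12.9]
grip_width: 0.0339
```

Emit:
step_arm(
  commands=[
    {"tx":0,"ty":0,"tz":0,"spin":0},
  ],
)

```text
time: 16.75
eef_pos: [0.5683, 0.1836, 0.0421]
tcp_rot: [-0.5, -0.5, 0.5, -0.5]
contact_force: [-0.8, -0.1, -14.6]
grip_width: 0.0337
```

Good level (~12–13 N net). Hold it, watching each row.

Emit:
step_arm(
  commands=[
    {"tx":0,"ty":0,"tz":0,"spin":0},
  ],
)

```text
time: 16.85
eef_pos: [0.5682, 0.1836, 0.0421]
tcp_rot: [-0.5, -0.5, 0.5, -0.5]
contact_force: [-1.1, 1.3, -14.4]
grip_width: 0.0334
```

Emit:
step_arm(
  commands=[
    {"tx":0,"ty":0,"tz":0,"spin":0},
  ],
)

```text
time: 16.95
eef_pos: [0.5683, 0.1836, 0.0421]
tcp_rot: [-0.5, -0.5, 0.5, -0.5]
contact_force: [-1.2, 0.8, -15.0]
grip_width: 0.0338
```

Emit:
step_arm(
  commands=[
    {"tx":0,"ty":0,"tz":0,"spin":0},
  ],
)

```text
time: 17.05
eef_pos: [0.5682, 0.1836, 0.0422]
tcp_rot: [-0.5, -0.5, 0.5, -0.5]
contact_force: [-1.1, 0.4, -14.9]
grip_width: 0.0339
```

Emit:
step_arm(
  commands=[
    {"tx":0,"ty":0,"tz":0,"spin":0},
  ],
)

```text
time: 17.15
eef_pos: [0.5683, 0.1836, 0.0422]
tcp_rot: [-0.5, -0.5, 0.5, -0.5]
contact_force: [-1.6, 0.5, -15.1]
grip_width: 0.0335
```

Emit:
step_arm(
  commands=[
    {"tx":0,"ty":0,"tz":-0.15,"spin":0},
  ],
)

```text
time: 17.25
eef_pos: [0.5683, 0.1836, 0.0421]
tcp_rot: [-0.5, -0.5, 0.5, -0.5]
contact_force: [-1.0, 1.0, -14.1]
grip_width: 0.0339
```

Emit:
step_arm(
  commands=[
    {"tx":0,"ty":0,"tz":0,"spin":0},
  ],
)

```text
time: 17.35
eef_pos: [0.5682, 0.1836, 0.0421]
tcp_rot: [-0.5, -0.5, 0.5, -0.5]
contact_force: [-0.9, 1.0, -15.9]
grip_width: 0.0335
```

Emit:
step_arm(
  commands=[
    {"tx":0,"ty":0,"tz":0,"spin":0},
  ],
)

```text
time: 17.45
eef_pos: [0.5682, 0.1836, 0.0421]
tcp_rot: [-0.5, -0.5, 0.5, -0.5]
contact_force: [-0.8, 1.0, -15.2]
grip_width: 0.0342
```

Emit:
step_arm(
  commands=[
    {"tx":0,"ty":0,"tz":0,"spin":0},
  ],
)

```text
time: 17.55
eef_pos: [0.5682, 0.1836, 0.0422]
tcp_rot: [-0.5, -0.5, 0.5, -0.5]
contact_force: [-0.1, -0.2, -14.3]
grip_width: 0.0337
```

Emit:
step_arm(
  commands=[
    {"tx":0,"ty":0,"tz":0,"spin":0},
  ],
)

```text
time: 17.65
eef_pos: [0.5683, 0.1836, 0.0422]
tcp_rot: [-0.5, -0.5, 0.5, -0.5]
contact_force: [-1.1, -0.0, -14.4]
grip_width: 0.034
```

Emit:
step_arm(
  commands=[
    {"tx":0,"ty":0,"tz":0,"spin":0},
  ],
)

```text
time: 17.75
eef_pos: [0.5682, 0.1836, 0.0421]
tcp_rot: [-0.5, -0.5, 0.5, -0.5]
contact_force: [-0.6, 0.3, -15.2]
grip_width: 0.0335
```

Held for 1.2 s at 12–14.5 N net. Easing off.

Emit:
step_arm(
  commands=[
    {"tx":0,"ty":0,"tz":-0.3,"spin":0},
    {"tx":0,"ty":0,"tz":-0.6,"spin":0},
  ],
)

```text
time: 17.95
eef_pos: [0.5684, 0.1837, 0.042]
tcp_rot: [0.5, 0.5, -0.5, 0.5]
contact_force: [-2.4, -1.2, -9.4]
grip_width: 0.0342
```

Emit:
step_arm(
  commands=[
    {"tx":0,"ty":0,"tz":-0.3,"spin":0},
    {"tx":0,"ty":0,"tz":-0.6,"spin":0},
  ],
)

```text
time: 18.15
eef_pos: [0.5692, 0.184, 0.0419]
tcp_rot: [0.501, 0.5, -0.5, 0.5]
contact_force: [-1.1, -1.0, -5.4]
grip_width: 0.0336
```

Emit:
step_arm(
  commands=[
    {"tx":0,"ty":0,"tz":-0.3,"spin":0},
    {"tx":0,"ty":0,"tz":-0.6,"spin":0},
  ],
)

```text
time: 18.35
eef_pos: [0.5695, 0.1842, 0.0416]
tcp_rot: [0.501, 0.499, -0.499, 0.5]
contact_force: [-1.2, -2.5, -0.9]
grip_width: 0.0337
```

Emit:
step_arm(
  commands=[
    {"tx":0,"ty":0,"tz":-0.1,"spin":0},
    {"tx":0,"ty":0,"tz":-0.2,"spin":0},
  ],
)

```text
time: 18.55
eef_pos: [0.5694, 0.1842, 0.0413]
tcp_rot: [0.501, 0.5, -0.499, 0.5]
contact_force: [-1.4, -1.8, 4.1]
grip_width: 0.0338
```

Emit:
step_arm(
  commands=[
    {"tx":0,"ty":0,"tz":0,"spin":0},
    {"tx":0,"ty":0,"tz":0,"spin":0},
    {"tx":0,"ty":0,"tz":0,"spin":0},
    {"tx":0,"ty":0,"tz":0,"spin":0},
    {"tx":0,"ty":0,"tz":0,"spin":0},
  ],
  jaw=0.65,
)

```text
time: 19.05
eef_pos: [0.5684, 0.1839, 0.0401]
tcp_rot: [0.5, 0.5, -0.5, 0.5]
contact_force: [-0.7, 0.1, -0.3]
grip_width: 0.0592
```

```bash
python3 - <<'E'
from h import *
snap('wrist','w11');o=ctrl.get_obs();print(o['time'],o['eef_pos'],o['contact_force'],o['grip_width'])
E
```

```text
19.1 [0.56832722 0.18381069 0.04012783] [ 0.3125431   0.1705639  -0.66399582] 0.05926765592885814
```

View pics/w11.png

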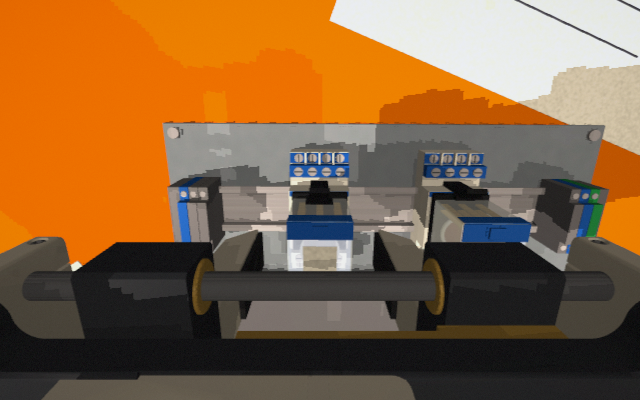

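Fingers are clear on both sides of the relay (strip 287–354, fingers at about 250 and 385). Retreat straight up.

Emit:
step_arm(
  commands=[
    {"tx":0,"ty":0,"tz":10,"spin":0},
    {"tx":0,"ty":0,"tz":30,"spin":0},
    {"tx":0,"ty":0,"tz":65,"spin":0},
    {"tx":0,"ty":0,"tz":105,"spin":0},
    {"tx":-20,"ty":0,"tz":140,"spin":0},
  ],
)

```text
time: 19.6
eef_pos: [0.5505, 0.1838, 0.1828]
tcp_rot: [0.502, 0.499, -0.499, 0.5]
contact_force: [1.2, -1.2, 0.7]
grip_width: 0.0595
```

Emit:
step_arm(
  commands=[
    {"tx":-40,"ty":0,"tz":10,"spin":0},
    {"tx":-70,"ty":0,"tz":20,"spin":0},
    {"tx":-70,"ty":0,"tz":20,"spin":0},
    {"tx":-70,"ty":0,"tz":20,"spin":0},
  ],
)

```text
time: 20.0
eef_pos: [0.4788, 0.1836, 0.2013]
tcp_rot: [0.5, 0.499, -0.499, 0.501]
contact_force: [0.0, -0.2, 0.3]
grip_width: 0.0599
```

```bash
python3 - <<'E'
from h import *
np.set_printoptions(precision=4,suppress=True)
snap('wrist','w12');snap('top','t12');o=ctrl.get_obs();print(o['time'],o['eef_pos'],o['contact_force'],o['grip_width'])
im=cv2.imread('pics/w12.png')[30:180,220:420];cv2.imwrite('pics/w12z.png',cv2.resize(im,None,fx=4,fy=4,interpolation=cv2.INTER_CUBIC))
E
```

```text
20.1 [0.4793 0.1834 0.2004] [-0.0688  0.22   -0.5287] 0.05950030864793824
```

View pics/w12z.png

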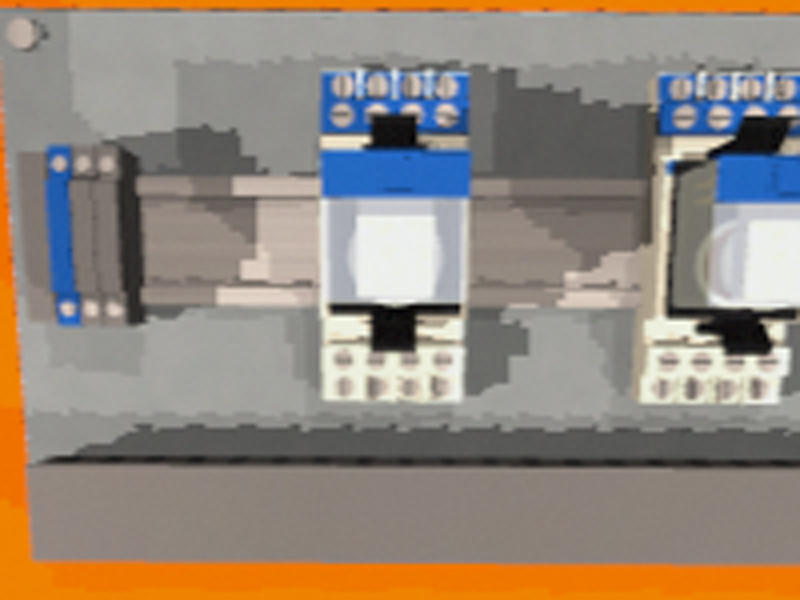

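View pics/t12.png

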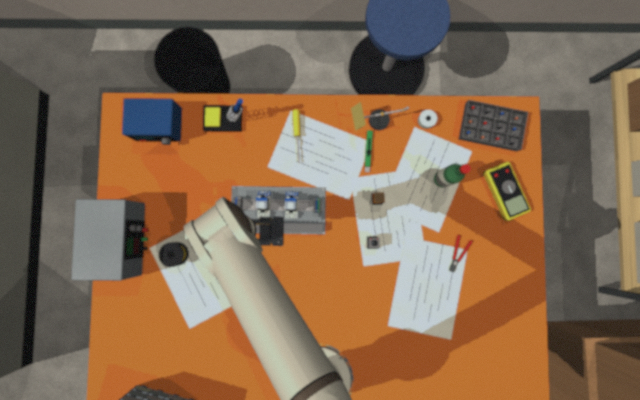

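```bash
python3 - <<'E'
from h import *
np.set_printoptions(precision=4,suppress=True)
c,b,s=blue('w12',(66,82,295,340));p=onz('w12',*c,.081);print(c,p,'centre',p-[.012,0,0])
p,e=tri(('w11',320.5,218),('w12',220+395/4-.4,30+150/4-.4));print('front top edge (approx)',p,e)
print(ctrl.close_job())
E
```

```text
[318.5     72.7089] [0.5815 0.1829 0.081 ] centre [0.5695 0.1829 0.081 ]
front top edge (approx) [0.5866 0.1827 0.0781] [np.float64(0.0003041241588274441), np.float64(0.0003041241588275032)]
the job is handed in; nothing more can be done
None
```

The clear relay is plugged into the empty socket, blue end to blue end. It passed the pull test, it is released, and the job is handed in at about 20 s; no verdict was reported.

**Insertion:**
- The arms' ramps took about 13 N to spread, then 2–5 N of sliding.
- It then stopped hard at home, and I pressed it to about 22 N.

**Pull test:**
- It lifted 0.8 mm and stopped dead, so both arms had snapped shut.
- I raised the pull through a light tug of about 4.5 N and held it for 1.2 s. The readings were 13–16 N, or about 12–14.5 N net of the roughly 1.3 N reading offset and relay weight.
- I then eased off, opened the fingers and backed straight up.

**Last checks:**
- The final wrist picture shows both arms over the base. The relay's centre is at (0.5695, 0.1829) against the socket's (0.5686, 0.1833), about 1 mm off.
- The top edge measured 78 mm high; 81 mm was expected, and my height measurements ran 0–5 mm low throughout.
- The other objects look unmoved in the top view.
- The robot is clear and its force reading is about 0.

**What did not go smoothly:**
- On the first hold attempt the pull crept up to a reading of 18.7 N (about 17.4 N net). That may have left the 8–17 N band, but it stayed below 20 N. I backed off and did the 1.2 s hold afterwards.
- The arm sat 1–3 mm off its commanded position at times. I corrected for that from the pictures before inserting.

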